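# Load a battery-cell press from deep isolation cans

## Robot

A 7-joint arm with a two-finger parallel gripper is mounted at the origin on the work surface. World frame = base frame: x ahead of the robot, y to its left, z up, the work surface at z = 0. Lengths are in m, angles in rad, forces in N, time in s.
With the tool pointing down it reaches from about 0.4 to 0.85 m from the base axis. Payload 10.4 kg.
Tool frame: the origin (TCP) lies midway between the tips of the shut fingers; the grasp point (between the pads) lies 19 mm behind it; z points along the fingers, y is the direction in which the jaws open and shut (so a half turn about z gives the same grasp; the last joint's range is limited). The gripper opens to 87 mm and grips with 3 to 60 N. Pads are 19 mm wide; open, the fingers measure 117 mm over their backs; the gripper's body (75 mm by 190 mm) begins 51 mm behind the grasp point.
Start: joints at [1.298, 0.332, -0.065, 1.46, 0.022, 1.35, -0.088], TCP at [0.155, -0.606, 0.223] pointing down, gripper open.
Joint ranges: [-2.6, 2.6], [-0.5, 2.12], [-1.47, 1.34], [0.16, 2.42], [-1.27, 4.41], [0.06, 2.06], [-2.6, 2.6]. Speed limits (rad/s): [2.22, 2.22, 2.79, 2.79, 3.14, 3.14, 3.14].

## Interface

Orientations are given as a unit quaternion [x, y, z, w].
In Python, from rig import * gives the robot as it stands.
- The arm moves only by the tool jog_arm, never from a script. Its argument "increments" is a list of rows, each an object with "xyz": the shift along the tool's x, y, z in mm, a list of three; "turn": the turn about the tool's z in degrees; "fingers": the closure, from 0 (fully open) to 1 (shut). A call has 1 to 5 rows; each row shifts and turns the pose as measured when the row begins, along the tool's axes as they then stand; what a row does not reach is not made up. A row lasts 1/10 s, in which the tool goes at most 50 mm and 8.59 degrees, less where a joint would pass 70% of its speed; a pose out of reach is approached as far as the arm can. A call with a gripper value outside its range is refused whole. The fingers move at their own pace and stop on an object; the grip force is fixed at half the most. Time passes only in rows, so rows that do not move let the fingers close. It gives the time, the measured TCP pose, the force and the opening at its end, in the units of the state.
- observe(): the state, without advancing time (a new reading comes with each control period).
- snapshot(name): name is "side" or "top" or "wrist"; returns a dict with "img" (420x560x3 uint8, red, green, blue), "fx", "fy", "cx", "cy" (pixels), "k1" (the pictures are not rectified: a ray, as slopes to the right and down, at radius r is drawn at 1 + k1 r^2 times it, then the intrinsics apply), "R" (3x3) and "t" (3): a world point X has camera coordinates R X + t. Camera axes: x right, y down, z forward; pixel columns grow to the right and rows downward; lengths in m; the calibration is good to about 2 mm. A picture is of the moment at which its call begins. There is no depth.
- sign_off(): hands the job in, once; it reports no verdict.
The state is a dict: "clock": time; "joints": joint angles; "joint_vel": joint speeds; "tau": joint torques, N m; "ee_pos": TCP position; "tool_rot": TCP orientation; "ft_force": force on the tool from outside, world axes, zero at the start; "moment": the same for the moment, N m; "finger_gap": finger opening in m.
Only numpy, scipy, OpenCV 4.12 (cv2) and the standard library are available. Lean on these libraries where they do the work, as an engineer would, in place of code of your own. Each camera call takes 0.05 s, during which the arm holds its last target. There are 200 camera calls.

## Task

Load the cell press: flip its red cam lever open, draw the pressure plate back by the rod's black knob, then take every blue cell out of its deep steel can and stand it upright in the press's channel. Push the plate up until the cells form one tight row between the two plates with no gaps, and flip the lever back over centre to its stop so that it clamps the rod. Leave the cans standing on the bench and do not disturb the multimeter or the tape roll.

Things in the scene. Friction and masses are not known exactly. Their poses are not given: they have to be found in the camera images.
- press: Cell press, fixed to the bench: aluminium base 110 x 216 x 10 mm. Origin on the bench, under the cam lever; +y runs along the channel to the fixed end plate, x across it, z up. Its guide block with the lever's clevis (46 x 32 mm, top at z = 66 mm) stands at y = 0.
- end_face (a point): Middle of the fixed end plate's inner face (orange, 40 mm wide, 38 mm tall) at the channel's floor: in the press's frame x = 0, y = 165, z = 10 mm; axes as the press. The channel runs from here to y = 30 mm, centred on x = 0, 31 mm wide between two black rails 6 mm thick that rise 12 mm above its floor (the base's top).
- plate_face (a point): Middle of the sliding pressure plate's face that meets the cells (28 mm wide, 10 mm thick, 37 mm tall), at the channel's floor; axes as the press.
- rod_knob (a point): Centre of the black cylindrical knob on the rod's outer end: 26 mm in diameter, 30 mm long along the press's y, 28 mm above the bench. Pinch it from above across x (fingers either side). Knob, rod and pressure plate are one piece.
- push_rod (a joint): Slide of rod and plate along the press's +y (m): 0 = drawn right back (130 mm between the plates), grows as the plate nears the end plate, at most 0.105; the gap between the plates is 0.130 minus this value. About 2.5 N of friction while the lever is open; clamped (holds about 40 N) while the lever is over centre.
- cam_lever (a joint): Cam lever (rad), turning about a line along the press's y, 55.1 mm above the press's origin. 0 = open: it leans to the press's -x, 30 degrees above level. It swings over the top to +x; 2.53 = clamped, on its stop, 5 degrees above level. It bears on the rod from about 1.25, turns hardest near 1.7 (a few newtons at the grip) and is over centre past 2.1; let go past 2.3 it snaps to its stop.
- lever_grip (a point): Grip of the red lever, 58 mm from its axis; the grip is 12 mm thick along the press's y and 12 mm high. It may be pinched from above across y and led round its arc, turning between the finger pads.
- can1: Open steel isolation can with a yellow band, loose: 82 mm outside diameter, 94 mm tall, wall 2 mm (78 mm inside), floor 4 mm thick; too narrow for wide-open fingers. Origin under its centre, z up. Inside, four upright fins from wall to 16 mm from the axis, up to 28 mm above the bench, keep its cell in the middle. About 0.4 kg.
- cell1: Blue cylindrical cell, 26 mm in diameter, 50 mm tall, 85 g, steel top; origin at the centre of its underside, z along its axis. It starts standing in the can of the same number, its top 40 mm below the rim. None if absent (its can is then empty).
- can2: Open steel isolation can with a yellow band, loose: 82 mm outside diameter, 94 mm tall, wall 2 mm (78 mm inside), floor 4 mm thick; too narrow for wide-open fingers. Origin under its centre, z up. Inside, four upright fins from wall to 16 mm from the axis, up to 28 mm above the bench, keep its cell in the middle. About 0.4 kg.
- cell2: Blue cylindrical cell, 26 mm in diameter, 50 mm tall, 85 g, steel top; origin at the centre of its underside, z along its axis. It starts standing in the can of the same number, its top 40 mm below the rim. None if absent (its can is then empty).
- can3: Open steel isolation can with a yellow band, loose: 82 mm outside diameter, 94 mm tall, wall 2 mm (78 mm inside), floor 4 mm thick; too narrow for wide-open fingers. Origin under its centre, z up. Inside, four upright fins from wall to 16 mm from the axis, up to 28 mm above the bench, keep its cell in the middle. About 0.4 kg.
- cell3: Blue cylindrical cell, 26 mm in diameter, 50 mm tall, 85 g, steel top; origin at the centre of its underside, z along its axis. It starts standing in the can of the same number, its top 40 mm below the rim. None if absent (its can is then empty).
- can4: Open steel isolation can with a yellow band, loose: 82 mm outside diameter, 94 mm tall, wall 2 mm (78 mm inside), floor 4 mm thick; too narrow for wide-open fingers. Origin under its centre, z up. Inside, four upright fins from wall to 16 mm from the axis, up to 28 mm above the bench, keep its cell in the middle. About 0.4 kg.
- cell4: Blue cylindrical cell, 26 mm in diameter, 50 mm tall, 85 g, steel top; origin at the centre of its underside, z along its axis. It starts standing in the can of the same number, its top 40 mm below the rim. None if absent (its can is then empty).
- multimeter: Bystander: yellow hand multimeter, 160 x 78 x 43 mm, lying face up; origin under its centre, long side along its x.
- tape_roll: Bystander: amber tape roll, 86 mm across, 18 mm high, lying flat; origin under its centre.
Things that resemble listed ones, but are neither listed nor needed, are in the scene too. Leave any pink or purple look-alike of the can4 alone.

How it is judged:
On the way, in this order (a step that is already met when the one before it is completed fails the run):
1. the cam lever is flipped open (below 0.5 rad) (value of joint cam_lever below 0.5 rad), for 0.2 s.
2. every cell stands upright in the channel, let go, with the lever still open (x of cell1 in the frame of press between -0.006 and 0.006 m and y of cell1 in the frame of press between 0.035 and 0.16 m and z of cell1 in the frame of press between 0.006 and 0.014 m and angle between each of cell1, cell2, cell3, cell4's own z axis and vertical below 0.15 rad and x of cell2 in the frame of press between -0.006 and 0.006 m and y of cell2 in the frame of press between 0.035 and 0.16 m and z of cell2 in the frame of press between 0.006 and 0.014 m and x of cell3 in the frame of press between -0.006 and 0.006 m and y of cell3 in the frame of press between 0.035 and 0.16 m and z of cell3 in the frame of press between 0.006 and 0.014 m and x of cell4 in the frame of press between -0.006 and 0.006 m and y of cell4 in the frame of press between 0.035 and 0.16 m and z of cell4 in the frame of press between 0.006 and 0.014 m and value of joint cam_lever below 0.8 rad and contact force between the fingers and cell1 below 0.1 N and contact force between the fingers and cell2 below 0.1 N and contact force between the fingers and cell3 below 0.1 N and contact force between the fingers and cell4 below 0.1 N), for 0.3 s.
At the end, for the whole second after the job is handed in: Every cell stands upright (within 0.15 rad) in the channel; the cells form one tight row: neighbours' axes within 29.5 mm, the outermost ones within 3.5 mm of the end plate and of the pressure plate; the cam lever is over centre (above 2.4 rad); the cans stand upright on the bench; all at rest (x of cell1 in the frame of press between -0.006 and 0.006 m and y of cell1 in the frame of press between 0.035 and 0.16 m and z of cell1 in the frame of press between 0.006 and 0.014 m and angle between each of cell1, cell2, cell3, cell4's own z axis and vertical below 0.15 rad and x of cell2 in the frame of press between -0.006 and 0.006 m and y of cell2 in the frame of press between 0.035 and 0.16 m and z of cell2 in the frame of press between 0.006 and 0.014 m and x of cell3 in the frame of press between -0.006 and 0.006 m and y of cell3 in the frame of press between 0.035 and 0.16 m and z of cell3 in the frame of press between 0.006 and 0.014 m and x of cell4 in the frame of press between -0.006 and 0.006 m and y of cell4 in the frame of press between 0.035 and 0.16 m and z of cell4 in the frame of press between 0.006 and 0.014 m and (horizontal distance between cell1 and cell2 below 0.0295 m or horizontal distance between cell1 and cell3 below 0.0295 m or horizontal distance between cell1 and cell4 below 0.0295 m) and (horizontal distance between cell2 and cell1 below 0.0295 m or horizontal distance between cell2 and cell3 below 0.0295 m or horizontal distance between cell2 and cell4 below 0.0295 m) and (horizontal distance between cell3 and cell1 below 0.0295 m or horizontal distance between cell3 and cell2 below 0.0295 m or horizontal distance between cell3 and cell4 below 0.0295 m) and (horizontal distance between cell4 and cell1 below 0.0295 m or horizontal distance between cell4 and cell2 below 0.0295 m or horizontal distance between cell4 and cell3 below 0.0295 m) and horizontal distance between cell1 and cell2 below 0.083 m and horizontal distance between each of cell1, cell2 and cell3 below 0.083 m and horizontal distance between each of cell1, cell2, cell3 and cell4 below 0.083 m and y of any of cell1, cell2, cell3, cell4 in the frame of end_face above -0.0165 m and y of any of cell1, cell2, cell3, cell4 in the frame of plate_face below 0.0165 m and value of joint cam_lever above 2.4 rad and angle between each of can1, can2, can3, can4's own z axis and vertical below 0.1 rad and linear speed of each of cell1, cell2, cell3, cell4 below 0.02 m/s); the robot touches nothing.
It fails at once if the multimeter is disturbed (moved more than 20 mm) (distance of multimeter from where it was at the start of the episode above 0.02 m).
It fails at once if the tape roll is disturbed (moved more than 20 mm) (distance of tape_roll from where it was at the start of the episode above 0.02 m).
It fails at once if a can is knocked over (angle between any of can1, can2, can3, can4's own z axis and vertical above 0.6 rad).
It fails at once if a cell is knocked over or dropped on its side (angle between any of cell1, cell2, cell3, cell4's own z axis and vertical above 0.9 rad).
Of cell1, cell2, cell3, cell4 only 2 to 4 are there at a start; the rules pass over those that are not, and their reading is None.
At some moment in a run one of can1, can2, can3, can4 may be knocked a few centimetres aside while the robot is not near it.
It also fails if it takes over 210 s, if anything falls off the work surface, if the arm or the gripper's body presses on something with over 40 N, if the wrist force passes 120 N, or if a joint passes its speed limit or range.

## Working session

There is one attempt and no reset: what is moved stays moved. The work goes in short steps, Python scripts to look and compute and a tool call to move; the robot and the scene stay as the last step left them, time stands still between calls to the robot, and variables do not carry over. Pictures are saved under pics/ and viewed, about 12 in all and at most 16, crops included, and the job is handed in when it is done.

Besides the shell and the picture viewer there is one more tool, called after "Request:" in YAML: its name, and indented under it one key for each argument. jog_arm: Moves the arm, as the interface text tells. Its arguments: {"type":"object","properties":{"increments":{"type":"array"}},"required":["increments"]}

```bash
mkdir -p pics; ls; python3 - <<'E'
from rig import *
import cv2,json
print(observe())
for n in ("top","side"):
    s=snapshot(n); cv2.imwrite(f"pics/{n}0.png",s["img"][:,:,::-1])
    print(n,{k:s[k] if not hasattr(s[k],'tolist') else s[k].tolist() for k in s if k!="img"})
E
```

```text
pics
{'clock': 0.0, 'joints': array([ 1.29838648,  0.33286629, -0.0646911 ,  1.46095599,  0.02158543,
        1.34990903, -0.08850842]), 'joint_vel': array([-2.42876747e-04,  1.61092039e-04, -1.01571014e-03,  4.68547887e-04,
        5.96194040e-04,  6.13474818e-05, -1.87277462e-04]), 'tau': array([ 1.19652213e-03, -6.23260117e+01,  2.51956517e-02, -3.89889908e+01,
       -6.13663718e-02,  3.97461955e-02,  1.69077803e-04]), 'ee_pos': array([ 0.1544069 , -0.60521538,  0.2217504 ]), 'tool_rot': array([ 9.92209180e-01,  1.24580989e-01, -1.18113963e-04, -7.12183538e-04]), 'ft_force': array([-0.18974932,  0.57988915,  0.60834643]), 'moment': array([0.0025695 , 0.00303325, 0.02420477]), 'finger_gap': 0.08680122061140243}
top {'fx': 422.81288538563973, 'fy': 422.81288538563973, 'cx': 276.4641663563728, 'cy': 213.8734675284099, 'k1': -0.036774352256882456, 'R': [[0.030806016220488883, -0.9993275093926035, 0.019887642791416343], [-0.9910726358093557, -0.03312162921286724, -0.1291432856488553], [0.1297151491327034, -0.01573170840885805, -0.9914264942173067]], 't': [-0.002900116612952971, 0.6277357782193843, 0.9078460372521124]}
side {'fx': 414.53545065112723, 'fy': 414.53545065112723, 'cx': 278.09244642107296, 'cy': 211.52902974467608, 'k1': -0.028013080022491716, 'R': [[-0.7637646787497158, -0.6453806978833548, -0.0121354972678022], [-0.4742301768806894, 0.5737756224791171, -0.6677479123025479], [0.43791466615089863, -0.5042472507097041, -0.7442885564897872]], 't': [0.5059996553448699, 0.3280991476927417, 0.8979947167185189]}
```

```bash
python3 - <<'E'
import cv2
for n in("top","side"):
    i=cv2.imread(f"pics/{n}0.png"); cv2.imwrite(f"pics/{n}0b.png",cv2.resize(i,(800,600),interpolation=cv2.INTER_CUBIC))
E
```

```text
(no output)
```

View pics/top0b.png

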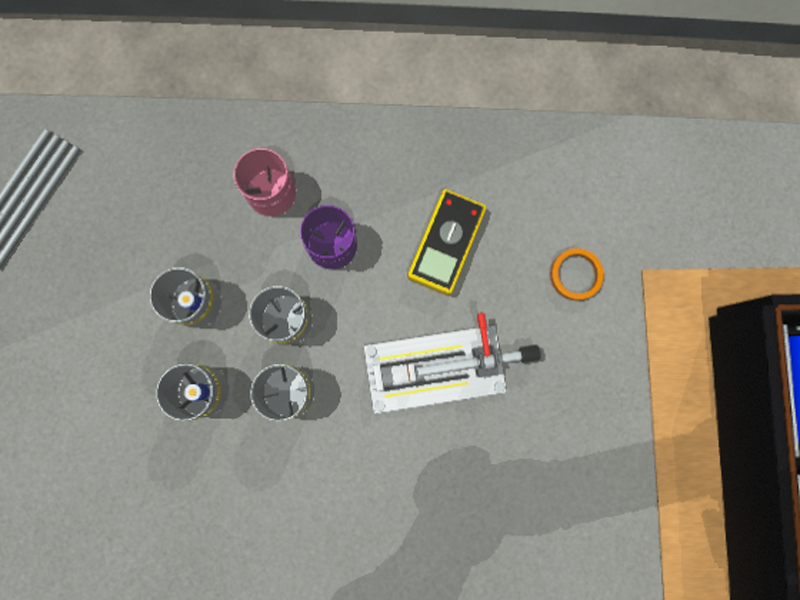

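View pics/side0b.png

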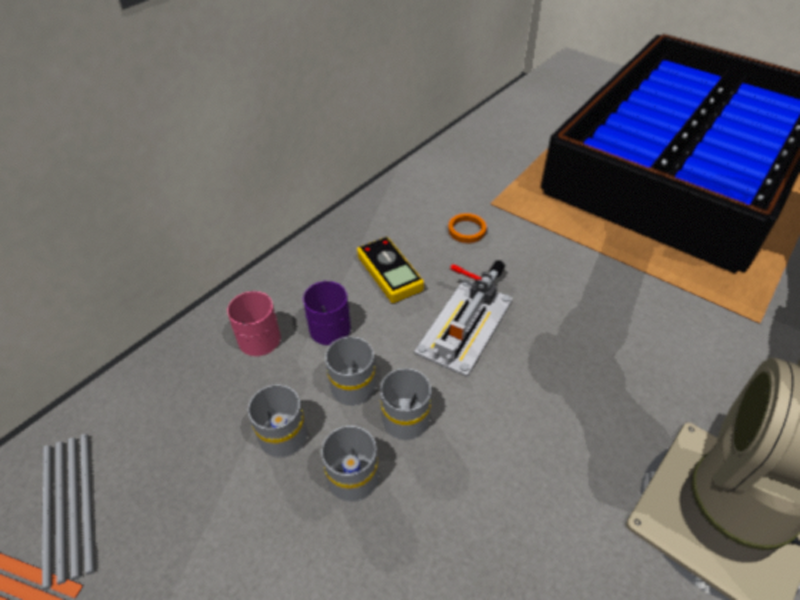

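The top view shows four banded cans, shown at (182,297), (189,392), (283,315) and (280,392). Only the two on the left hold cells (caps at (187,299) and (193,393)), and the pink and purple cans are look-alikes. The press's red lever is at (484,335), leaning away from the robot (clamped), with its knob at (530,353).

```bash
cat > h.py <<'E'
import numpy as np, cv2
from rig import *
def ray(s,px):
    px=np.atleast_2d(np.asarray(px,float))
    K=np.array([[s["fx"],0,s["cx"]],[0,s["fy"],s["cy"]],[0,0,1]])
    n=cv2.undistortPoints(px[:,None],K,np.array([s["k1"],0,0,0,0]))[:,0]  # opencv k1 model = drawn at (1+k1 r^2)
    d=np.c_[n,np.ones(len(n))]@np.asarray(s["R"]); o=-np.asarray(s["R"]).T@np.asarray(s["t"])
    return o,d
def onz(s,px,z):
    o,d=ray(s,px); return o+d*((z-o[2])/d[:,2])[:,None]
def proj(s,X):
    K=np.array([[s["fx"],0,s["cx"]],[0,s["fy"],s["cy"]],[0,0,1]])
    return cv2.projectPoints(np.atleast_2d(np.asarray(X,float)),cv2.Rodrigues(np.asarray(s["R"]))[0],np.asarray(s["t"],float),K,np.array([s["k1"],0,0,0,0]))[0][:,0]
def blobs(m,amin=4):
    n,l,st,c=cv2.connectedComponentsWithStats(m.astype(np.uint8))
    return [(c[i],st[i]) for i in range(1,n) if st[i][4]>=amin],l
def tri(s1,p1,s2,p2):
    o1,d1=ray(s1,p1);o2,d2=ray(s2,p2);d1=d1[0];d2=d2[0]
    a=np.linalg.lstsq(np.c_[d1,-d2],o2-o1,rcond=None)[0]
    A=o1+a[0]*d1;B=o2+a[1]*d2; return (A+B)/2,np.linalg.norm(A-B)
E
python3 - <<'E'
from h import *
np.set_printoptions(precision=4,suppress=True)
for n in("top","side"):
    s=snapshot(n); h=cv2.cvtColor(s["img"],cv2.COLOR_RGB2HSV).astype(int); H,S,V=h[...,0],h[...,1],h[...,2]
    M={"red":((H<4)|(H>176))&(S>180)&(V>100),"orange":(H>=5)&(H<=22)&(S>120)&(V>140),"white":(S<25)&(V>195),"black":(V<45),"yellow":(H>22)&(H<34)&(S>150)}
    for k,m in M.items():
        for c,st in blobs(m,5)[0]:
            if n=="top" and (c[0]>430 or c[1]<100): continue
            if n=="side" and (c[0]>370 or c[1]>370 or c[1]<130): continue
            print(n,k,c,st)
    if n=="top":
        b,l=blobs(M["white"],5); 
        i=1+int(np.argmax([x[1][4] for x in b])); 
        s0=s;m=M["white"]; cv2.imwrite("pics/white.png",m.astype(np.uint8)*255)
E
```

```text
top red [314. 141.] [313 140   3   3   9]
top red [331.3636 148.4545] [330 147   4   4  11]
top red [338.2621 233.    ] [335 220   8  29 103]
top orange [403.8853 191.8485] [386 174  37  36 462]
top orange [129.5 209. ] [128 207   4   5  16]
top orange [134.5   274.125] [133 272   4   5  16]
top white [ 13.9583 116.4444] [ 0 92 32 47 72]
top white [ 18.075  124.3125] [ 1 96 38 54 80]
top white [ 30.2258 120.3226] [18 99 28 41 62]
top white [ 23.08  144.928] [  0 103  53  78 125]
top white [  7.3488 153.9302] [  0 142  17  25  43]
top white [315.4091 161.9091] [313 156   6  12  22]
top white [129.6667 208.4706] [125 204  10  10  51]
top white [206.3797 223.2785] [201 216  12  14  79]
top white [300.2323 259.7219] [ 255  230   99   59 2337]
top white [357.587  249.1522] [352 247  12   5  46]
top white [341.88 252.44] [339 251   7   4  25]
top white [312.3743 256.5307] [292 252  42  10 179]
top white [288. 260.] [286 255   5  11  41]
top white [279.5154 261.8923] [274 256  12  13 130]
top white [115. 261.] [113 259   5   5   5]
top white [208.0649 272.8766] [203 261  11  26 154]
top whi
[... 1464 characters left out ...]
02   6   5  10]
side black [342.087  208.4783] [340 205   6   7  23]
side black [322.7333 217.4667] [319 212   8  12  15]
side black [326.6047 234.9767] [319 220  18  29  43]
side black [311.7143 234.1429] [310 232   4   5   7]
side black [ 93.75 242.45] [ 86 237  17  12  20]
side black [289.1667 279.8333] [288 278   3   5   6]
side black [ 11.6585 300.9268] [  0 292  25  18  41]
side yellow [272.6156 196.0929] [250 173  47  39 463]
side yellow [280.2 178. ] [279 176   4   5   5]
side yellow [246.9639 269.0241] [232 263  29  10  83]
side yellow [283.4286 293.1319] [267 286  33  12  91]
side yellow [198.0674 304.618 ] [180 294  32  16  89]
side yellow [246.5    337.5143] [230 331  32  11  70]
```

```bash
python3 - <<'E'
from h import *
np.set_printoptions(precision=4,suppress=True)
t=snapshot("top"); d=snapshot("side")
for a,b in (((129.5,209),(194.58,293.25)),((134.5,274.1),(244.87,323.47))):
    print("cell",onz(t,a,.054)[0],onz(d,b,.054)[0],tri(t,a,d,b))
m=(cv2.imread("pics/white.png",0)>0).astype(np.uint8)
m[:, :250]=0; m[:225]=0; m[:,380:]=0; m[292:]=0
n,l,st,c=cv2.connectedComponentsWithStats(m); k=1+np.argmax(st[1:,4])
P=np.argwhere(l==k)[:,::-1].astype(float)
W=onz(t,P,.010)
q=cv2.minAreaRect((W[:,:2]*1000).astype(np.float32)); print("base",q); print(cv2.boxPoints(q)/1000)
up=np.array([(315,243),(302,245),(308,244),(296,246),(276,249),(283,248),(270,250)],float)
lo=np.array([(319,269),(306,271),(313,270),(294,273),(300,272),(281,275),(288,274),(275,276)],float)
for z in(.01,.022):
    U=onz(t,up,z);L=onz(t,lo,z)
    fu=np.polyfit(U[:,1],U[:,0],1);fl=np.polyfit(L[:,1],L[:,0],1); print(z,fu,fl,"mid@-.17",(np.polyval(fu,-.1)+np.polyval(fl,-.1))/2,(np.polyval(fu,-.1)-np.polyval(fl,-.1)))
h=cv2.cvtColor(t["img"],cv2.COLOR_RGB2HSV).astype(int);H,S,V=h[...,0],h[...,1],h[...,2]
for nm,s,(x0,x1,y0,y1) in(("top",t,(330,350,215,265)),("side",d,(310,345,180,205))):
    h=cv2.cvtColor(s["img"],cv2.COLOR_RGB2HSV).astype(int);H,S,V=h[...,0],h[...,1],h[...,2]
    m=((H<6)|(H>174))&(S>120)&(V>60); P=np.argwhere(m)[:,::-1]; P=P[(P[:,0]>x0)&(P[:,0]<x1)&(P[:,1]>y0)&(P[:,1]<y1)]
    print(nm,"red",len(P),cv2.minAreaRect(P.astype(np.float32)), P.min(0),P.max(0))
i=t["img"][215:300,245:390,::-1]; cv2.imwrite("pics/press0.png",cv2.resize(i,None,fx=5.5,fy=5.5,interpolation=cv2.INTER_CUBIC))
E
```

```text
cell [0.6258 0.3424 0.054 ] [0.6277 0.3407 0.054 ] (array([0.6256, 0.3416, 0.0572]), np.float64(0.0006291998639249256))
cell [0.4839 0.321  0.054 ] [0.4858 0.3212 0.054 ] (array([0.4846, 0.3211, 0.0553]), np.float64(0.0016557867131037813))
base ((532.486328125, -49.50707244873047), (108.36489868164062, 214.30665588378906), 10.731966018676758)
[[ 0.4593  0.0457]
 [ 0.4992 -0.1649]
 [ 0.6057 -0.1447]
 [ 0.5658  0.0659]]
0.01 [-0.188   0.5531] [-0.1885  0.4919] mid@-.17 0.5413215064535586 0.06109517761102434
0.022 [-0.188   0.5525] [-0.1885  0.4922] mid@-.17 0.5411734389723415 0.06033943743587178
top red 134 ((338.4189147949219, 233.5135040283203), (29.756216049194336, 5.260767459869385), 80.53767395019531) [334 219] [342 248]
side red 90 ((325.4000244140625, 190.70001220703125), (22.807889938354492, 4.4721360206604), 26.56505012512207) [315 185] [336 195]
```

View pics/press0.png

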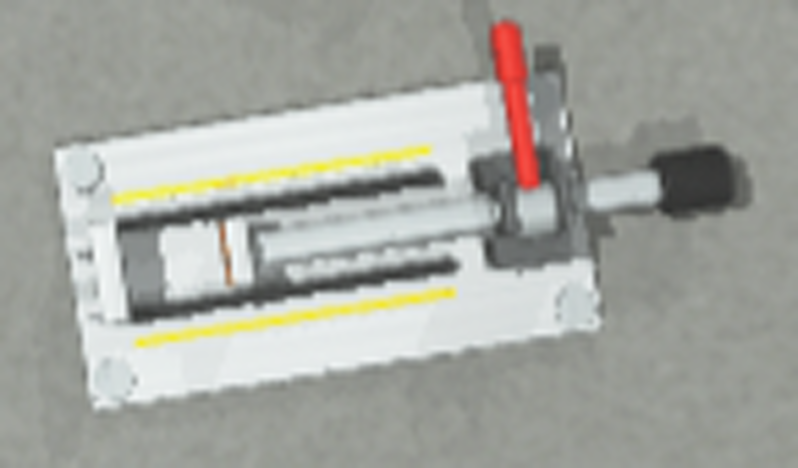

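```bash
python3 - <<'E'
from h import *
np.set_printoptions(precision=4,suppress=True)
t=snapshot("top"); f=lambda x,y:(245+x/5.5-.4,215+y/5.5-.4)
th=.186; ex=np.array([np.cos(th),np.sin(th)]); ey=np.array([-ex[1],ex[0]]); C=np.array([.5325,-.0495])
for nm,p,z in(("tip",(508,30),.060),("gripend",(512,80),.058),("leverroot",(530,180),.056),("endface top low",(126,312),.048),("endface top up",(120,228),.048),("plate face top",(222,250),.047),("knob",(705,170),.041),("knobL",(662,180),.041),("knobR",(745,178),.033),("rail r end",(440,180),.022),("rail end lo",(455,265),.022),("blockL",(495,255),.066),("blockR",(585,245),.066)):
    X=onz(t,f(*p),z)[0][:2]; print(nm,X,"rel C:",(X-C)@ex,(X-C)@ey)
E
```

```text
tip [ 0.6157 -0.116 ] rel C: 0.06948639117052607 -0.08074071747078546
gripend [ 0.5959 -0.1182] rel C: 0.04958452569166559 -0.07921464375945969
leverroot [ 0.5563 -0.1262] rel C: 0.009168736309814515 -0.07979206175628122
endface top low [0.4992 0.033 ] rel C: -0.0174725998961183 0.08728551441942033
endface top up [0.5324 0.0366] rel C: 0.015805112389735195 0.08459140996258237
plate face top [ 0.5249 -0.0045] rel C: 0.0008955994471366501 0.045632670793618615
knob [ 0.5634 -0.2002] rel C: 0.0024556764581287575 -0.15384335559936455
knobL [ 0.5588 -0.1826] rel C: 0.0011884875675260281 -0.13570651371324657
knobR [ 0.5611 -0.2188] rel C: -0.0032028666445009027 -0.17162924830018167
rail r end [ 0.557  -0.0947] rel C: 0.015727200389947425 -0.04896481638076741
rail end lo [ 0.5223 -0.1015] rel C: -0.019645346993140814 -0.04920421429284038
blockL [ 0.5259 -0.1111] rel C: -0.01791510679526532 -0.05926577348200908
blockR [ 0.5308 -0.1466] rel C: -0.019587666941944623 -0.09507511377570417
```

Measured so far, in the world frame:
- **Press:** origin about (0.547, -0.128), yaw 10.65°.
- **Rod:** about 0.09, with the lever clamped.
- **Cells:** two, at (0.626, 0.342) and (0.485, 0.321). The side view agrees to about 2 mm, and triangulation puts their tops at 55–57 mm against an expected 54 mm.

I'm moving to the lever now.

Request:
jog_arm:
  increments:
    - {"xyz": [36, -30, 0], "turn": 3.66, "fingers": 0.5}
    - {"xyz": [38, -28, 0], "turn": 0, "fingers": 0.5}
    - {"xyz": [38, -28, 0], "turn": 0, "fingers": 0.5}
    - {"xyz": [38, -28, 0], "turn": 0, "fingers": 0.5}
    - {"xyz": [38, -28, 0], "turn": 0, "fingers": 0.5}

```text
clock: 0.85
ee_pos: [0.3094, -0.4292, 0.2208]
tool_rot: [0.996, 0.085, -0.002, 0.001]
ft_force: [0.3, -0.7, 0.8]
finger_gap: 0.0544
```

Request:
jog_arm:
  increments:
    - {"xyz": [38, -28, 0], "turn": 0, "fingers": 0.5}
    - {"xyz": [38, -28, 0], "turn": 0, "fingers": 0.5}
    - {"xyz": [38, -28, 0], "turn": 0, "fingers": 0.5}
    - {"xyz": [38, -28, 0], "turn": 0, "fingers": 0.5}
    - {"xyz": [38, -28, 0], "turn": 0, "fingers": 0.5}

```text
clock: 1.35
ee_pos: [0.4783, -0.2514, 0.2214]
tool_rot: [0.996, 0.084, -0.001, 0.002]
ft_force: [1.0, -1.1, 0.2]
finger_gap: 0.0436
```

Request:
jog_arm:
  increments:
    - {"xyz": [37, -27, 15], "turn": -1.0, "fingers": 0.5}
    - {"xyz": [37, -27, 15], "turn": 0, "fingers": 0.5}
    - {"xyz": [37, -27, 15], "turn": 0, "fingers": 0.5}
    - {"xyz": [37, -27, 15], "turn": 0, "fingers": 0.5}
    - {"xyz": [0, 0, 0], "turn": 0, "fingers": 0.5}

```text
clock: 1.85
ee_pos: [0.6122, -0.1059, 0.1598]
tool_rot: [0.995, 0.097, 0.002, 0.001]
ft_force: [-0.5, 1.0, -0.4]
finger_gap: 0.0439
```

```bash
cat >> h.py <<'E'
TH=.186; O=np.array([.5472,-.1276])
def pf(p):
    p=np.asarray(p,float); d=p[:2]-O; c,s=np.cos(TH),np.sin(TH); return np.r_[c*d[0]+s*d[1],-s*d[0]+c*d[1],p[2:]]*1000
def wf(x,y,z=0):
    c,s=np.cos(TH),np.sin(TH); return np.array([O[0]+(c*x-s*y)/1000,O[1]+(s*x+c*y)/1000,z/1000])
def yaw():
    q=observe()["tool_rot"]; return np.degrees(2*np.arctan2(q[1],q[0]))
def st():
    o=observe(); print("t",round(o["clock"],2),"press mm",np.round(pf(o["ee_pos"]),1),"world",np.round(o["ee_pos"],4),"yaw",round(yaw(),2),"F",np.round(o["ft_force"],1),"gap",round(o["finger_gap"],4)); return o
def save(s,name,crop=None,f=1):
    i=s["img"][:,:,::-1]
    if crop: x0,x1,y0,y1=crop; i=i[y0:y1,x0:x1]
    cv2.imwrite(f"pics/{name}.png",cv2.resize(i,None,fx=f,fy=f,interpolation=cv2.INTER_CUBIC))
E
python3 - <<'E'
from h import *
st(); s=snapshot("wrist"); save(s,"w1",f=1.4)
print(s["fx"],np.round(-s["R"].T@s["t"],3)); print(proj(s,[wf(58,0,60),wf(0,0,66)]).round(1)*1.4)
E
```

```text
t 1.85 press mm [ 67.9   9.3 159.8] world [ 0.6122 -0.1059  0.1598] yaw 11.08 F [-0.5  1.  -0.4] gap 0.0439
289.5964265370118 [ 0.694 -0.089  0.323]
[[406.28 308.56]
 [405.16 387.8 ]]
```

View pics/w1.png

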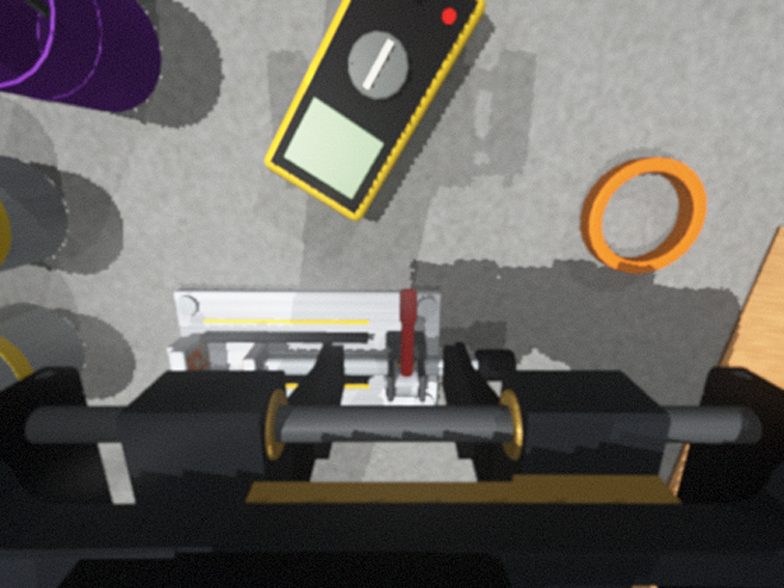

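The wrist view shows the red grip at (408,305), against a prediction of (406,308), so the press pose is confirmed. I'm going down onto the grip.

Request:
jog_arm:
  increments:
    - {"xyz": [-10, 9.3, 35], "turn": 0, "fingers": 0.5}
    - {"xyz": [0, 0, 40], "turn": 0, "fingers": 0.5}
    - {"xyz": [0, 0, 25], "turn": 0, "fingers": 0.5}
    - {"xyz": [0, 0, 12], "turn": 0, "fingers": 0.5}
    - {"xyz": [0, 0, 0], "turn": 0, "fingers": 0.5}

```text
clock: 2.4
ee_pos: [0.6037, -0.1266, 0.0481]
tool_rot: [0.996, 0.093, 0.003, 0.005]
ft_force: [-0.0, 0.2, -0.0]
finger_gap: 0.0436
```

```bash
python3 -c "
from h import *
st()"
```

```text
t 2.4 press mm [55.7 -9.4 48.1] world [ 0.6037 -0.1266  0.0481] yaw 10.67 F [-0.   0.2 -0. ] gap 0.0436
```

Request:
jog_arm:
  increments:
    - {"xyz": [2, -9.4, 6], "turn": 0, "fingers": 0.5}
    - {"xyz": [0, 0, 0], "turn": 0, "fingers": 0.5}
    - {"xyz": [0, 0, 0], "turn": 0, "fingers": 0.5}

```text
clock: 2.7
ee_pos: [0.6058, -0.1173, 0.0453]
tool_rot: [0.996, 0.092, 0.005, 0.006]
ft_force: [0.3, 0.5, -0.3]
finger_gap: 0.0437
```

```bash
python3 -c "
from h import *
st()"
```

```text
t 2.7 press mm [59.5 -0.7 45.3] world [ 0.6058 -0.1173  0.0453] yaw 10.59 F [ 0.3  0.5 -0.3] gap 0.0437
```

Request:
jog_arm:
  increments:
    - {"xyz": [-1.5, 0, 4], "turn": 0, "fingers": 0.6}
    - {"xyz": [0, 0, 0], "turn": 0, "fingers": 1}
    - {"xyz": [0, 0, 0], "turn": 0, "fingers": 1}
    - {"xyz": [0, 0, 0], "turn": 0, "fingers": 1}
    - {"xyz": [0, 0, 0], "turn": 0, "fingers": 1}

```text
clock: 3.2
ee_pos: [0.6057, -0.1178, 0.0433]
tool_rot: [0.996, 0.092, 0.007, 0.006]
ft_force: [1.0, -3.2, -0.1]
finger_gap: 0.0117
```

```bash
python3 -c "
from h import *
st()
for a in range(5,151,5):
    A=np.radians(a); print(a,np.round([58*np.cos(A),55.1+58*np.sin(A)-19],1),end=' ')"
```

```text
t 3.2 press mm [59.3 -1.2 43.3] world [ 0.6057 -0.1178  0.0433] yaw 10.6 F [ 1.  -3.2 -0.1] gap 0.0117
5 [57.8 41.2] 10 [57.1 46.2] 15 [56.  51.1] 20 [54.5 55.9] 25 [52.6 60.6] 30 [50.2 65.1] 35 [47.5 69.4] 40 [44.4 73.4] 45 [41.  77.1] 50 [37.3 80.5] 55 [33.3 83.6] 60 [29.  86.3] 65 [24.5 88.7] 70 [19.8 90.6] 75 [15.  92.1] 80 [10.1 93.2] 85 [ 5.1 93.9] 90 [ 0.  94.1] 95 [-5.1 93.9] 100 [-10.1  93.2] 105 [-15.   92.1] 110 [-19.8  90.6] 115 [-24.5  88.7] 120 [-29.   86.3] 125 [-33.3  83.6] 130 [-37.3  80.5] 135 [-41.   77.1] 140 [-44.4  73.4] 145 [-47.5  69.4] 150 [-50.2  65.1]
```

Request:
jog_arm:
  increments:
    - {"xyz": [-2, 0, -10], "turn": 0, "fingers": 1}
    - {"xyz": [-3.4, 0, -9.5], "turn": 0, "fingers": 1}
    - {"xyz": [-5.1, 0, -8.8], "turn": 0, "fingers": 1}
    - {"xyz": [-6.5, 0, -7.7], "turn": 0, "fingers": 1}
    - {"xyz": [-7.7, 0, -6.5], "turn": 0, "fingers": 1}

```text
clock: 3.7
ee_pos: [0.5808, -0.1224, 0.0861]
tool_rot: [0.996, 0.092, 0.009, 0.006]
ft_force: [3.2, -0.9, -4.2]
finger_gap: 0.0118
```

```bash
python3 -c "
from h import *
st()"
```

```text
t 3.7 press mm [34.  -1.1 86.1] world [ 0.5808 -0.1224  0.0861] yaw 10.59 F [ 3.2 -0.9 -4.2] gap 0.0118
```

Request:
jog_arm:
  increments:
    - {"xyz": [-11, 0, -3.8], "turn": 0, "fingers": 1}
    - {"xyz": [-11.6, 0, -3.5], "turn": 0, "fingers": 1}
    - {"xyz": [-12.1, 0, -1.1], "turn": 0, "fingers": 1}
    - {"xyz": [-12, 0, 1.5], "turn": 0, "fingers": 1}
    - {"xyz": [-11.5, 0, 3.9], "turn": 0, "fingers": 1}

```text
clock: 4.2
ee_pos: [0.5245, -0.1331, 0.095]
tool_rot: [0.996, 0.093, 0.015, 0.007]
ft_force: [4.6, 0.2, 1.1]
finger_gap: 0.0112
```

```bash
python3 -c "
from h import *
st()"
```

```text
t 4.2 press mm [-23.3  -1.2  95. ] world [ 0.5245 -0.1331  0.095 ] yaw 10.63 F [4.6 0.2 1.1] gap 0.0112
```

Request:
jog_arm:
  increments:
    - {"xyz": [-10.8, 0, 11], "turn": 0, "fingers": 1}
    - {"xyz": [-9, 0, 9], "turn": 0, "fingers": 1}
    - {"xyz": [-7, 0, 10], "turn": 0, "fingers": 1}
    - {"xyz": [0, 0, 0], "turn": 0, "fingers": 1}

```text
clock: 4.6
ee_pos: [0.4965, -0.1385, 0.0686]
tool_rot: [0.996, 0.093, 0.017, 0.009]
ft_force: [12.1, 0.0, -8.5]
finger_gap: 0.0113
```

```bash
python3 -c "
from h import *
o=st();print(o['tool_rot'],o['joints'].round(3))"
```

```text
t 4.6 press mm [-51.9  -1.3  68.6] world [ 0.4965 -0.1385  0.0686] yaw 10.62 F [12.1  0.  -8.5] gap 0.0113
[0.99551868 0.09254057 0.01725949 0.00899491] [ 0.62   0.253 -0.49   1.933  0.157  0.952 -1.328]
```

Request:
jog_arm:
  increments:
    - {"xyz": [0, 0, 0], "turn": 0, "fingers": 0.4}
    - {"xyz": [0, 0, 0], "turn": 0, "fingers": 0.4}
    - {"xyz": [0, 0, -40], "turn": 0, "fingers": 0.4}
    - {"xyz": [0, 0, -40], "turn": -8, "fingers": 0.4}
    - {"xyz": [0, 0, 0], "turn": -8.5, "fingers": 0.4}

```text
clock: 5.1
ee_pos: [0.4881, -0.1368, 0.1501]
tool_rot: [0.971, 0.237, 0.011, 0.01]
ft_force: [-0.0, -0.2, 0.2]
finger_gap: 0.0441
```

Request:
jog_arm:
  increments:
    - {"xyz": [0, 0, 0], "turn": -8.5, "fingers": 0.3}
    - {"xyz": [0, 0, 0], "turn": -8.5, "fingers": 0.3}
    - {"xyz": [0, 0, 0], "turn": -8.5, "fingers": 0.3}
    - {"xyz": [0, 0, 0], "turn": -8.5, "fingers": 0.3}
    - {"xyz": [0, 0, 0], "turn": -8.5, "fingers": 0.3}

```text
clock: 5.6
ee_pos: [0.484, -0.1369, 0.1514]
tool_rot: [0.817, 0.577, 0.004, 0.012]
ft_force: [0.1, -0.4, -0.5]
finger_gap: 0.0606
```

Request:
jog_arm:
  increments:
    - {"xyz": [0, 0, 0], "turn": -8.5, "fingers": 0.3}
    - {"xyz": [0, 0, 0], "turn": -8.5, "fingers": 0.3}
    - {"xyz": [0, 0, 0], "turn": -8.5, "fingers": 0.3}
    - {"xyz": [0, 0, 0], "turn": 0, "fingers": 0.3}

```text
clock: 6.0
ee_pos: [0.48, -0.1368, 0.1508]
tool_rot: [0.667, 0.745, -0.001, 0.01]
ft_force: [-0.1, 0.6, -0.1]
finger_gap: 0.0607
```

```bash
python3 - <<'E'
from h import *
o=st();print(o['tool_rot'],o['joints'].round(3))
t=snapshot("top"); save(t,"t2",(245,390,205,300),5.5)
s=snapshot("side"); save(s,"s2",(270,370,160,260),6)
E
```

```text
t 6.0 press mm [-67.7   3.3 150.8] world [ 0.48   -0.1368  0.1508] yaw 96.39 F [-0.1  0.6 -0.1] gap 0.0607
[ 0.66659389  0.74535322 -0.00092051  0.01001608] [ 0.763  0.147 -0.626  1.867  0.109  1.141  0.21 ]
```

View pics/s2.png

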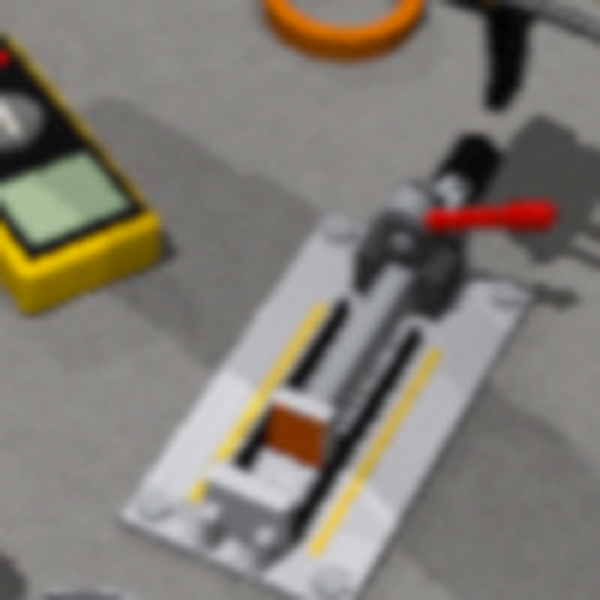

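The crop shows the lever open at (490,217), leaning toward the robot, with the knob at (475,165). The plate still stands near the end plate. Next is the knob.

Request:
jog_arm:
  increments:
    - {"xyz": [0, 0, 0], "turn": -4.3, "fingers": 0.3}
    - {"xyz": [-38, 34, 0], "turn": 0, "fingers": 0.3}
    - {"xyz": [-38, 34, 0], "turn": 0, "fingers": 0.3}
    - {"xyz": [0, 0, 0], "turn": 0, "fingers": 0.3}
    - {"xyz": [0, 0, 0], "turn": 0, "fingers": 0.3}

```text
clock: 6.6
ee_pos: [0.5588, -0.2005, 0.1499]
tool_rot: [0.647, 0.762, -0.004, 0.007]
ft_force: [-0.1, 0.7, 0.1]
finger_gap: 0.0609
```

```bash
python3 - <<'E'
from h import *
o=st();t=snapshot("top")
E
```

```text
t 6.6 press mm [ -2.1 -73.8 149.9] world [ 0.5588 -0.2005  0.1499] yaw 99.32 F [-0.1  0.7  0.1] gap 0.0609
```

Request:
jog_arm:
  increments:
    - {"xyz": [0, 2, 45], "turn": -1, "fingers": 0.3}
    - {"xyz": [0, 0, 45], "turn": 0, "fingers": 0.3}
    - {"xyz": [0, 0, 30], "turn": 0, "fingers": 0.3}
    - {"xyz": [0, 0, 15], "turn": 0, "fingers": 0.3}
    - {"xyz": [0, 0, 0], "turn": 0, "fingers": 0.3}

```text
clock: 7.15
ee_pos: [0.5606, -0.201, 0.0152]
tool_rot: [0.643, 0.766, -0.004, 0.01]
ft_force: [-0.2, -0.4, -0.3]
finger_gap: 0.0607
```

```bash
python3 - <<'E'
from h import *
o=st()
E
```

```text
t 7.15 press mm [ -0.4 -74.6  15.2] world [ 0.5606 -0.201   0.0152] yaw 100.03 F [-0.2 -0.4 -0.3] gap 0.0607
```

Close on the knob and draw it back about 60 mm.

Request:
jog_arm:
  increments:
    - {"xyz": [0, 0, 4], "turn": 0, "fingers": 0.6}
    - {"xyz": [0, 0, 0], "turn": 0, "fingers": 1}
    - {"xyz": [0, 0, 0], "turn": 0, "fingers": 1}
    - {"xyz": [0, 0, 0], "turn": 0, "fingers": 1}
    - {"xyz": [0, 0, 0], "turn": 0, "fingers": 1}

```text
clock: 7.65
ee_pos: [0.563, -0.2017, 0.0171]
tool_rot: [0.643, 0.766, -0.003, 0.014]
ft_force: [-14.5, -2.2, 0.9]
finger_gap: 0.0289
```

Request:
jog_arm:
  increments:
    - {"xyz": [-12, 0, 0], "turn": 0, "fingers": 1}
    - {"xyz": [-15, 0, 0], "turn": 0, "fingers": 1}
    - {"xyz": [-15, 0, 0], "turn": 0, "fingers": 1}
    - {"xyz": [-15, 0, 0], "turn": 0, "fingers": 1}
    - {"xyz": [-10, 0, 0], "turn": 0, "fingers": 1}

```text
clock: 8.15
ee_pos: [0.573, -0.2657, 0.017]
tool_rot: [0.641, 0.767, -0.003, 0.01]
ft_force: [1.9, 2.7, -4.9]
finger_gap: 0.0255
```

```bash
python3 - <<'E'
from h import *
o=st();print(o["tool_rot"])
E
```

```text
t 8.15 press mm [  -0.2 -140.5   17. ] world [ 0.573  -0.2657  0.017 ] yaw 100.21 F [ 1.9  2.7 -4.9] gap 0.0255
[ 0.64137245  0.76716163 -0.00295493  0.00978152]
```

Request:
jog_arm:
  increments:
    - {"xyz": [0, 0, 0], "turn": 0, "fingers": 0.4}
    - {"xyz": [0, 0, 0], "turn": 0, "fingers": 0.4}
    - {"xyz": [0, 0, -40], "turn": 0, "fingers": 0.4}
    - {"xyz": [0, 0, -50], "turn": 0, "fingers": 0.5}
    - {"xyz": [0, 0, -50], "turn": 0, "fingers": 0.565}

```text
clock: 8.65
ee_pos: [0.5674, -0.2665, 0.1551]
tool_rot: [0.643, 0.766, -0.006, 0.006]
ft_force: [1.2, -0.8, 0.5]
finger_gap: 0.0408
```

Request:
jog_arm:
  increments:
    - {"xyz": [46, 1.3, -15], "turn": 0, "fingers": 0.565}
    - {"xyz": [46, 1.3, 0], "turn": 0, "fingers": 0.565}
    - {"xyz": [46, 1.3, 0], "turn": 0, "fingers": 0.565}
    - {"xyz": [46, 1.3, 0], "turn": 0, "fingers": 0.565}
    - {"xyz": [46, 1.3, 0], "turn": 0, "fingers": 0.565}

```text
clock: 9.15
ee_pos: [0.5382, -0.0415, 0.1775]
tool_rot: [0.648, 0.761, -0.005, 0.017]
ft_force: [0.5, 0.6, -0.2]
finger_gap: 0.038
```

Request:
jog_arm:
  increments:
    - {"xyz": [46, 1.3, 0], "turn": 0, "fingers": 0.565}
    - {"xyz": [46, 1.3, 0], "turn": 0, "fingers": 0.565}
    - {"xyz": [46, 1.3, 0], "turn": 0, "fingers": 0.565}
    - {"xyz": [46, 1.3, 0], "turn": 0, "fingers": 0.565}
    - {"xyz": [40, 1.3, 0], "turn": 0, "fingers": 0.565}

```text
clock: 9.65
ee_pos: [0.507, 0.1889, 0.1735]
tool_rot: [0.648, 0.761, -0.005, 0.023]
ft_force: [0.4, 0.3, 0.1]
finger_gap: 0.0377
```

```bash
cat >> h.py <<'E'
def caps(s):
    h=cv2.cvtColor(s["img"],cv2.COLOR_RGB2HSV).astype(int);H,S,V=h[...,0],h[...,1],h[...,2]
    return [(c.round(1),st[4],onz(s,c,.054)[0].round(4)) for c,st in blobs((H>=5)&(H<=22)&(S>120)&(V>140),6)[0] if st[4]<400]
E
python3 - <<'E'
from h import *
o=st();print(o["tool_rot"].round(4),o["joints"].round(2))
for n in("top","side","wrist"):
    s=snapshot(n); save(s,n+"3",f=1.4); print(n,caps(s))
E
```

```text
t 9.65 press mm [ 19.  318.4 173.5] world [0.507  0.1889 0.1735] yaw 99.19 F [0.4 0.3 0.1] gap 0.0377
[ 0.648   0.7613 -0.0047  0.0232] [ 0.25  0.27 -0.83  1.73  0.26  1.23 -0.49]
top [(array([314.7, 253.8]), np.int32(6), array([ 0.5403, -0.0689,  0.054 ]))]
side [(array([326.8, 157.7]), np.int32(195), array([ 0.671 , -0.2432,  0.054 ])), (array([194.6, 293.2]), np.int32(12), array([0.6277, 0.3407, 0.054 ])), (array([244.9, 323.5]), np.int32(15), array([0.4858, 0.3211, 0.054 ])), (array([ 14.1, 397.8]), np.int32(321), array([0.726 , 0.7335, 0.054 ])), (array([ 16.1, 412.8]), np.int32(360), array([0.6959, 0.7448, 0.054 ])), (array([ 46.5, 410.9]), np.int32(171), array([0.6538, 0.7036, 0.054 ])), (array([  1.6, 418.6]), np.int32(8), array([0.7072, 0.7687, 0.054 ]))]
wrist [(array([444.5,  62. ]), np.int32(131), array([0.6271, 0.3415, 0.054 ])), (array([279. ,  60.9]), np.int32(11), array([0.4851, 0.3181, 0.054 ])), (array([201.5, 306.2]), np.int32(130), array([0.439, 0.053, 0.054])), (array([360.3, 316.3]), np.int32(47), array([0.6255, 0.0664, 0.054 ]))]
```

Request:
jog_arm:
  increments:
    - {"xyz": [44, 0, 0], "turn": -1, "fingers": 0.565}
    - {"xyz": [44, 0, 0], "turn": 0, "fingers": 0.565}
    - {"xyz": [42, 0, 0], "turn": 0, "fingers": 0.565}
    - {"xyz": [0, 0, 0], "turn": 0, "fingers": 0.565}
    - {"xyz": [0, 0, 0], "turn": 0, "fingers": 0.565}

```text
clock: 10.3
ee_pos: [0.4876, 0.315, 0.1688]
tool_rot: [0.643, 0.765, -0.005, 0.027]
ft_force: [0.1, 0.4, -0.5]
finger_gap: 0.0378
```

```bash
cat >> h.py <<'E'
def tozoom(goal):
    o=st(); y=np.radians(yaw()); d=(np.asarray(goal)-o["ee_pos"])*1000
    R=np.array([[np.cos(y),np.sin(y)],[np.sin(y),-np.cos(y)]]); print("tool d mm",(R@d[:2]).round(1),(-d[2]).round(1),"q",o["tool_rot"].round(3))
E
python3 - <<'E'
from h import *
tozoom([.485,.3205,.034])
s=snapshot("wrist"); save(s,"w4",f=1.4); print(caps(s))
E
```

```text
t 10.3 press mm [ 23.3 446.  168.8] world [0.4876 0.315  0.1688] yaw 99.9 F [ 0.1  0.4 -0.5] gap 0.0378
tool d mm [ 5.9 -1.6] 134.8 q [ 0.643  0.765 -0.005  0.027]
[(array([276.1, 195.3]), np.int32(85), array([0.4846, 0.3207, 0.054 ])), (array([419.5, 198.4]), np.int32(81), array([0.6272, 0.3411, 0.054 ])), (array([201.4, 307.2]), np.int32(122), array([0.423 , 0.1753, 0.054 ])), (array([360.5, 315.7]), np.int32(35), array([0.607 , 0.1912, 0.054 ]))]
```

View pics/w4.png

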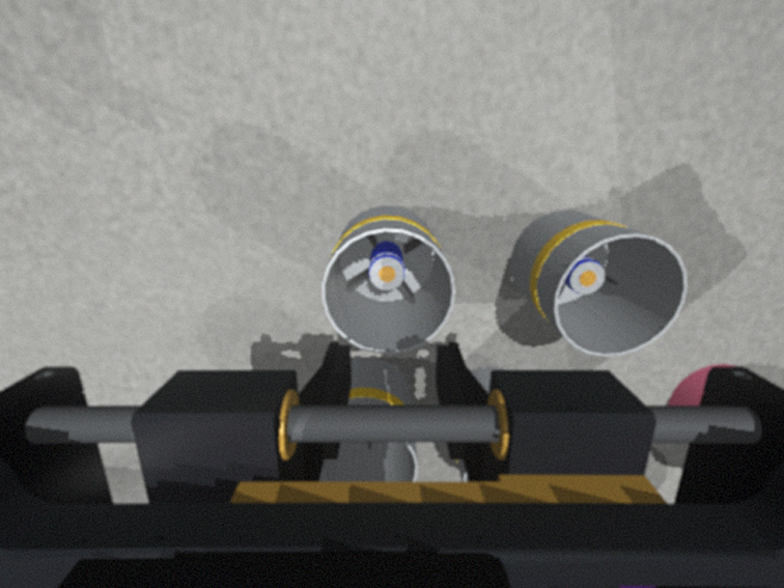

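The wrist view shows the nearer cell's cap at (386,273) in its banded can, ray-cast to (0.4846, 0.3207). This agrees with the other two views. The tool is tilted about 3°, so I'll work out moves with the full rotation.

```bash
cat >> h.py <<'E'
from scipy.spatial.transform import Rotation as Ro
def tool(*goals):
    o=st(); R=Ro.from_quat(o["tool_rot"]); z=R.as_matrix()[:,2]; print("tilt z",z.round(3))
    p=o["ee_pos"]
    for g in goals:
        print("goal",np.round(g,4),"tool mm",(R.inv().apply(np.asarray(g)-p)*1000).round(1)); p=np.asarray(g)
E
python3 - <<'E'
from h import *
tool([.4846,.3207,.11],[.4846,.3207,.033])
E
```

```text
t 10.35 press mm [ 23.  446.4 169. ] world [0.4873 0.3153 0.169 ] yaw 99.92 F [ 0.3  0.4 -0.1] gap 0.0379
tilt z [ 0.034 -0.041 -0.999]
goal [0.4846 0.3207 0.11  ] tool mm [ 8.5 -3.3 58.6]
goal [0.4846 0.3207 0.033 ] tool mm [ 3.6 -2.  76.9]
```

Request:
jog_arm:
  increments:
    - {"xyz": [8.5, -3.3, 58], "turn": 0, "fingers": 0.565}
    - {"xyz": [0, 0, 0], "turn": 0, "fingers": 0.565}
    - {"xyz": [0, 0, 0], "turn": 0, "fingers": 0.565}

```text
clock: 10.65
ee_pos: [0.4886, 0.3161, 0.1208]
tool_rot: [0.646, 0.763, -0.004, 0.028]
ft_force: [0.6, -0.3, 1.5]
finger_gap: 0.0377
```

```bash
python3 - <<'E'
from h import *
tool([.4846,.3207,.033])
E
```

```text
t 10.65 press mm [ 24.5 446.9 120.8] world [0.4886 0.3161 0.1208] yaw 99.55 F [ 0.6 -0.3  1.5] gap 0.0377
tilt z [ 0.038 -0.042 -0.998]
goal [0.4846 0.3207 0.033 ] tool mm [ 9.4 -5.9 87.3]
```

Request:
jog_arm:
  increments:
    - {"xyz": [5.4, -3.6, 0], "turn": 0, "fingers": 0.565}
    - {"xyz": [0, 0, 0], "turn": 0, "fingers": 0.565}
    - {"xyz": [1.2, -0.7, 25], "turn": 0, "fingers": 0.565}
    - {"xyz": [1.2, -0.7, 25], "turn": 0, "fingers": 0.565}
    - {"xyz": [0, 0, 0], "turn": 0, "fingers": 0.565}

```text
clock: 11.15
ee_pos: [0.489, 0.3211, 0.0774]
tool_rot: [0.647, 0.762, 0.001, 0.031]
ft_force: [-0.8, -0.5, -0.7]
finger_gap: 0.0379
```

```bash
python3 - <<'E'
from h import *
tool([.4846,.3207,.033])
E
```

```text
t 11.15 press mm [ 25.8 451.7  77.4] world [0.489  0.3211 0.0774] yaw 99.28 F [-0.8 -0.5 -0.7] gap 0.0379
tilt z [ 0.048 -0.039 -0.998]
goal [0.4846 0.3207 0.033 ] tool mm [ 2.4 -6.2 44.1]
```

Request:
jog_arm:
  increments:
    - {"xyz": [0.5, -4.5, 0], "turn": 0, "fingers": 0.565}
    - {"xyz": [0, 0, 0], "turn": 0, "fingers": 0.565}
    - {"xyz": [1, -1, 20], "turn": 0, "fingers": 0.565}
    - {"xyz": [1, -1, 18], "turn": 0, "fingers": 0.565}
    - {"xyz": [0, 0, 0], "turn": 0, "fingers": 0.565}

```text
clock: 11.65
ee_pos: [0.4867, 0.3232, 0.045]
tool_rot: [0.648, 0.761, 0.005, 0.033]
ft_force: [-0.3, -0.2, -0.9]
finger_gap: 0.0379
```

```bash
python3 - <<'E'
from h import *
tool([.4846,.3207,.033])
E
```

```text
t 11.65 press mm [ 23.9 454.2  45. ] world [0.4867 0.3232 0.045 ] yaw 99.24 F [-0.3 -0.2 -0.9] gap 0.0379
tilt z [ 0.056 -0.035 -0.998]
goal [0.4846 0.3207 0.033 ] tool mm [-1.6 -3.1 11.9]
```

Request:
jog_arm:
  increments:
    - {"xyz": [-1.5, -2.5, 11], "turn": 0, "fingers": 0.565}
    - {"xyz": [0, 0, 0], "turn": 0, "fingers": 0.8}
    - {"xyz": [0, 0, 0], "turn": 0, "fingers": 1}
    - {"xyz": [0, 0, 0], "turn": 0, "fingers": 1}
    - {"xyz": [0, 0, 0], "turn": 0, "fingers": 1}

```text
clock: 12.15
ee_pos: [0.4861, 0.3215, 0.0353]
tool_rot: [0.648, 0.761, 0.006, 0.033]
ft_force: [-0.4, 0.6, -0.9]
finger_gap: 0.0253
```

```bash
python3 - <<'E'
from h import *
tool([.4846,.3207,.145])
E
```

```text
t 12.15 press mm [ 23.  452.7  35.3] world [0.4861 0.3215 0.0353] yaw 99.22 F [-0.4  0.6 -0.9] gap 0.0253
tilt z [ 0.058 -0.034 -0.998]
goal [0.4846 0.3207 0.145 ] tool mm [  -5.2    4.1 -109.5]
```

Request:
jog_arm:
  increments:
    - {"xyz": [-1, 1, -20], "turn": 0, "fingers": 1}
    - {"xyz": [-1.4, 1.1, -30], "turn": 0, "fingers": 1}
    - {"xyz": [-1.4, 1.1, -30], "turn": 0, "fingers": 1}
    - {"xyz": [-1.4, 1.1, -30], "turn": 0, "fingers": 1}
    - {"xyz": [0, 0, 0], "turn": 0, "fingers": 1}

```text
clock: 12.65
ee_pos: [0.4832, 0.3207, 0.1489]
tool_rot: [0.647, 0.762, 0.005, 0.032]
ft_force: [0.6, 1.6, -1.5]
finger_gap: 0.0253
```

```bash
python3 - <<'E'
from h import *
tool(wf(0,149,150)); print(observe()["joints"].round(3))
E
```

```text
t 12.65 press mm [ 20.  452.4 148.9] world [0.4832 0.3207 0.1489] yaw 99.3 F [ 0.6  1.6 -1.5] gap 0.0253
tilt z [ 0.055 -0.035 -0.998]
goal [0.5196 0.0188 0.15  ] tool mm [-303.5  -13.1   11.3]
[-0.006  0.391 -0.853  1.668  0.379  1.22  -0.79 ]
```

Request:
jog_arm:
  increments:
    - {"xyz": [-30, -1.5, 1.5], "turn": -1.3, "fingers": 1}
    - {"xyz": [-38, -1.5, 1.5], "turn": 0, "fingers": 1}
    - {"xyz": [-38, -1.5, 1.5], "turn": 0, "fingers": 1}
    - {"xyz": [-38, -1.5, 1.5], "turn": 0, "fingers": 1}
    - {"xyz": [-38, -1.5, 1.5], "turn": 0, "fingers": 1}

```text
clock: 13.15
ee_pos: [0.507, 0.1412, 0.1475]
tool_rot: [0.634, 0.773, 0.005, 0.031]
ft_force: [1.0, -0.0, -1.2]
finger_gap: 0.0253
```

Request:
jog_arm:
  increments:
    - {"xyz": [-38, -1.5, 1.5], "turn": 0, "fingers": 1}
    - {"xyz": [-38, -1.5, 1.5], "turn": 0, "fingers": 1}
    - {"xyz": [-25, -1, 0], "turn": 0, "fingers": 1}
    - {"xyz": [0, 0, 0], "turn": 0, "fingers": 1}
    - {"xyz": [0, 0, 0], "turn": 0, "fingers": 1}

```text
clock: 13.65
ee_pos: [0.5216, 0.03, 0.1454]
tool_rot: [0.637, 0.77, 0.003, 0.03]
ft_force: [-0.2, 0.2, -0.8]
finger_gap: 0.0252
```

```bash
python3 - <<'E'
from h import *
tool(wf(0,149,150),wf(0,149,60)); print(observe()["joints"].round(3))
E
```

```text
t 13.65 press mm [  4.  159.6 145.4] world [0.5216 0.03   0.1454] yaw 100.8 F [-0.2  0.2 -0.8] gap 0.0252
tilt z [ 0.05  -0.034 -0.998]
goal [0.5196 0.0188 0.15  ] tool mm [-10.8  -3.8  -4.3]
goal [0.5196 0.0188 0.06  ] tool mm [ 3.8 -3.9 89.8]
[ 0.523  0.207 -0.765  1.839  0.208  1.119 -0.127]
```

Request:
jog_arm:
  increments:
    - {"xyz": [-12.5, -4, 0], "turn": 0, "fingers": 1}
    - {"xyz": [0, 0, 0], "turn": 0, "fingers": 1}
    - {"xyz": [4, 0, 43], "turn": 0, "fingers": 1}
    - {"xyz": [4, 0, 38], "turn": 0, "fingers": 1}
    - {"xyz": [0, 0, 0], "turn": 0, "fingers": 1}

```text
clock: 14.15
ee_pos: [0.5257, 0.0276, 0.0649]
tool_rot: [0.635, 0.772, 0.006, 0.033]
ft_force: [-0.5, -0.8, -1.2]
finger_gap: 0.0253
```

```bash
python3 - <<'E'
from h import *
tool(wf(-.5,147,62),wf(-.5,147,43)); s=snapshot("side"); save(s,"s5",(270,370,190,270),8)
E
```

```text
t 14.15 press mm [  7.5 156.5  64.9] world [0.5257 0.0276 0.0649] yaw 101.1 F [-0.5 -0.8 -1.2] gap 0.0253
tilt z [ 0.059 -0.034 -0.998]
goal [0.5195 0.0168 0.062 ] tool mm [-9.3 -8.2  2.9]
goal [0.5195 0.0168 0.043 ] tool mm [ 0.8 -1.  19. ]
```

View pics/s5.png

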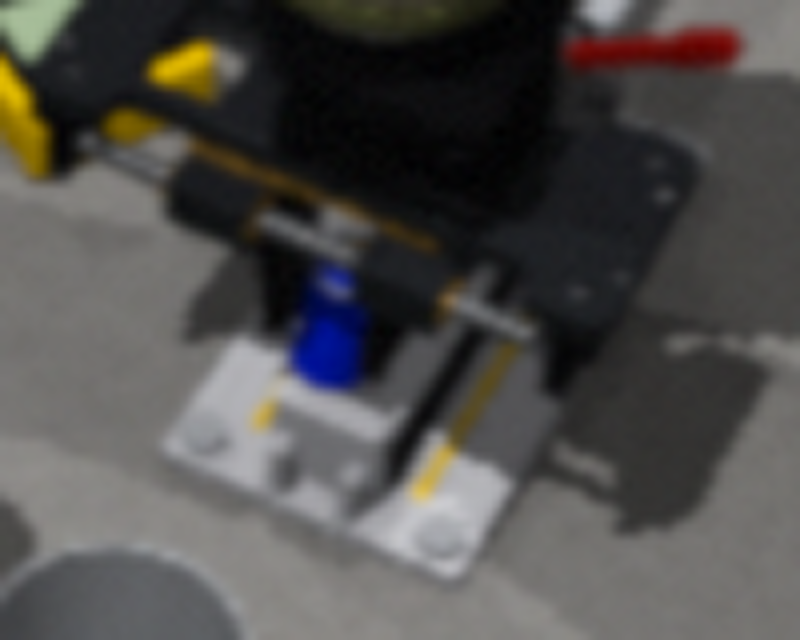

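The cell is held above the end plate (blue at (330,340) in the crop) and still needs about 8 mm of correction in each axis before lowering.

Request:
jog_arm:
  increments:
    - {"xyz": [-9.3, -8.2, 0], "turn": 0.4, "fingers": 1}
    - {"xyz": [0, 0, 0], "turn": 0, "fingers": 1}
    - {"xyz": [0, 0, 0], "turn": 0, "fingers": 1}

```text
clock: 14.5
ee_pos: [0.5191, 0.0193, 0.0679]
tool_rot: [0.637, 0.77, 0.007, 0.033]
ft_force: [-0.0, 0.0, -0.3]
finger_gap: 0.0253
```

```bash
cat >> h.py <<'E'
def blue(s,box):
    x0,x1,y0,y1=box; h=cv2.cvtColor(s["img"],cv2.COLOR_RGB2HSV).astype(int);H,S,V=h[...,0],h[...,1],h[...,2]
    m=(H>105)&(H<132)&(S>150)&(V>40); k=np.zeros_like(m); k[y0:y1,x0:x1]=1
    P=np.argwhere(m&k)[:,::-1]; return P
E
python3 - <<'E'
from h import *
tool(wf(-.5,147,64.9),wf(-.5,147,54),wf(-.5,147,43)); s=snapshot("side")
P=blue(s,(290,345,200,250)); print(len(P),P.min(0),P.max(0),np.median(P,0))
# predicted bottom-rim extremes and centre if cell axis at TCP, bottom z=TCP-31
o=observe()["ee_pos"]; a=np.linspace(0,2*np.pi,24)
B=np.c_[o[0]+.013*np.cos(a),o[1]+.013*np.sin(a),np.full(24,o[2]-.0313)]
q=proj(s,B); print("pred bottom x range",q[:,0].min(),q[:,0].max(),"ymax",q[:,1].max())
for y in range(P[:,1].max()-7,P[:,1].max()+1): r=P[P[:,1]==y,0]; print(y,r.min(),r.max(),end="; ")
E
```

```text
t 14.5 press mm [ -0.5 149.6  67.9] world [0.5191 0.0193 0.0679] yaw 100.87 F [-0.   0.  -0.3] gap 0.0253
tilt z [ 0.06  -0.032 -0.998]
goal [0.5195 0.0168 0.0649] tool mm [-2.4 -0.2  3.1]
goal [0.5195 0.0168 0.054 ] tool mm [ 0.5 -0.6 10.9]
goal [0.5195 0.0168 0.043 ] tool mm [ 0.5 -0.6 11. ]
109 [311 221] [319 236] [315. 230.]
pred bottom x range 310.00826774361644 319.89484846154835 ymax 241.50200738033038
229 312 319; 230 312 319; 231 311 319; 232 311 319; 233 311 319; 234 311 318; 235 311 319; 236 311 318;
```

Request:
jog_arm:
  increments:
    - {"xyz": [-2, -0.3, 3], "turn": 0, "fingers": 1}
    - {"xyz": [0, -1, 10], "turn": 0, "fingers": 1}
    - {"xyz": [0, 0, 0], "turn": 0, "fingers": 1}

```text
clock: 14.85
ee_pos: [0.5194, 0.016, 0.0548]
tool_rot: [0.637, 0.77, 0.007, 0.034]
ft_force: [-0.4, 0.7, -0.5]
finger_gap: 0.0253
```

```bash
python3 - <<'E'
from h import *
tool(wf(-.5,148,42)); 
E
```

```text
t 14.85 press mm [ -0.7 146.3  54.8] world [0.5194 0.016  0.0548] yaw 100.82 F [-0.4  0.7 -0.5] gap 0.0253
tilt z [ 0.061 -0.033 -0.998]
goal [0.5193 0.0178 0.042 ] tool mm [ 2.3 -0.4 12.7]
```

Request:
jog_arm:
  increments:
    - {"xyz": [1, -0.5, 7], "turn": 0, "fingers": 1}
    - {"xyz": [1, -0.3, 5], "turn": 0, "fingers": 1}
    - {"xyz": [0, 0, 1], "turn": 0, "fingers": 1}
    - {"xyz": [0, 0, 0], "turn": 0, "fingers": 1}

```text
clock: 15.25
ee_pos: [0.5186, 0.0179, 0.0397]
tool_rot: [0.637, 0.77, 0.007, 0.033]
ft_force: [-0.1, -0.1, -1.5]
finger_gap: 0.0256
```

```bash
python3 - <<'E'
from h import *
tool(wf(-.5,148,42)); 
E
```

```text
t 15.25 press mm [ -1.2 148.3  39.7] world [0.5186 0.0179 0.0397] yaw 100.84 F [-0.1 -0.1 -1.5] gap 0.0256
tilt z [ 0.06  -0.032 -0.998]
goal [0.5193 0.0178 0.042 ] tool mm [-0.4  0.8 -2.2]
```

Request:
jog_arm:
  increments:
    - {"xyz": [0, 0, 0], "turn": 0, "fingers": 0.6}
    - {"xyz": [0, 0, 0], "turn": 0, "fingers": 0.6}
    - {"xyz": [-0.5, 0.7, -20], "turn": 0, "fingers": 0.565}
    - {"xyz": [-2, 2, -45], "turn": 0, "fingers": 0.565}
    - {"xyz": [-2, 2, -45], "turn": 0, "fingers": 0.565}

```text
clock: 15.75
ee_pos: [0.5142, 0.018, 0.1482]
tool_rot: [0.636, 0.771, 0.004, 0.029]
ft_force: [2.9, -0.5, -0.7]
finger_gap: 0.0375
```

```bash
python3 - <<'E'
from h import *
tool([.627,.3413,.17]); s=snapshot("side"); print(caps(s)); P=blue(s,(290,345,200,250)); print(len(P),P.min(0),P.max(0)); print(proj(s,[wf(0,148,60),wf(0,148,10)]))
save(s,"s6",(270,370,190,270),8)
E
```

```text
t 15.75 press mm [ -5.6 149.2 148.2] world [0.5142 0.018  0.1482] yaw 100.9 F [ 2.9 -0.5 -0.7] gap 0.0375
tilt z [ 0.05  -0.03  -0.998]
goal [0.627  0.3413 0.17  ] tool mm [295.2 173.  -25.8]
[(array([315.5, 232. ]), np.int32(8), array([0.5215, 0.0149, 0.054 ])), (array([194.6, 293.2]), np.int32(12), array([0.6277, 0.3407, 0.054 ])), (array([ 14.1, 397.8]), np.int32(319), array([0.726 , 0.7335, 0.054 ])), (array([ 16.1, 412.8]), np.int32(360), array([0.6959, 0.7448, 0.054 ])), (array([ 46.4, 410.8]), np.int32(173), array([0.654 , 0.7036, 0.054 ])), (array([  1.6, 418.6]), np.int32(8), array([0.7072, 0.7687, 0.054 ]))]
22 [311 235] [319 240]
[[315.48516505 231.53698804]
 [314.45412885 243.33702676]]
```

View pics/s6.png

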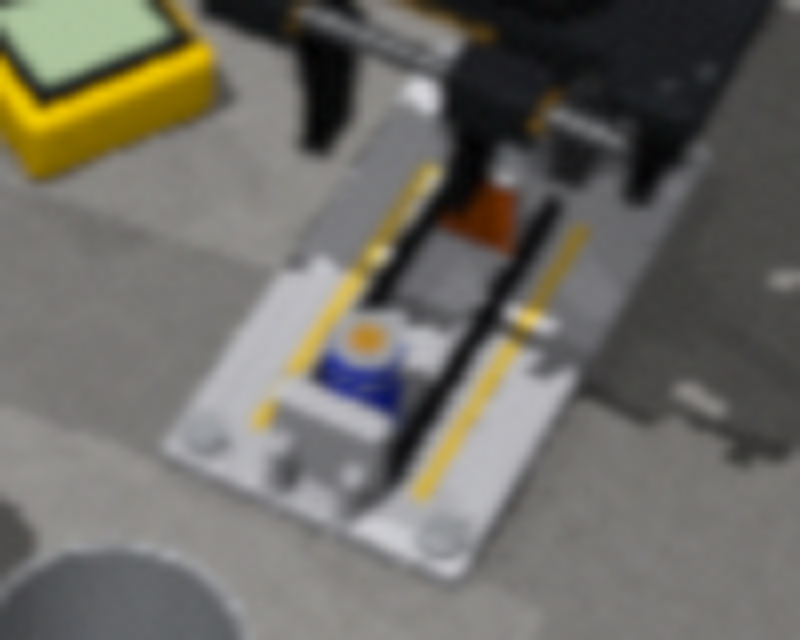

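The first cell stands upright in the channel, its cap at (367,340) in the crop, within 0.5 px of where a cell standing at y = 148 mm should appear. The plate is well back. Now the second cell.

Request:
jog_arm:
  increments:
    - {"xyz": [30, 17, -10], "turn": 0, "fingers": 0.565}
    - {"xyz": [38, 22, -5], "turn": 0, "fingers": 0.565}
    - {"xyz": [38, 22, -3], "turn": 0, "fingers": 0.565}
    - {"xyz": [38, 22, -3], "turn": 0, "fingers": 0.565}
    - {"xyz": [38, 22, -3], "turn": 0, "fingers": 0.565}

```text
clock: 16.3
ee_pos: [0.5917, 0.2148, 0.184]
tool_rot: [0.643, 0.765, 0.008, 0.039]
ft_force: [1.1, 0.3, 0.4]
finger_gap: 0.0379
```

Request:
jog_arm:
  increments:
    - {"xyz": [38, 22, -3], "turn": 0, "fingers": 0.565}
    - {"xyz": [38, 22, -3], "turn": 0, "fingers": 0.565}
    - {"xyz": [10, 7, 0], "turn": 0, "fingers": 0.565}
    - {"xyz": [0, 0, 0], "turn": 0, "fingers": 0.565}
    - {"xyz": [0, 0, 0], "turn": 0, "fingers": 0.565}

```text
clock: 16.8
ee_pos: [0.6271, 0.3196, 0.1887]
tool_rot: [0.641, 0.767, 0.01, 0.038]
ft_force: [-0.8, -0.7, -0.1]
finger_gap: 0.0377
```

```bash
python3 - <<'E'
from h import *
s=snapshot("wrist"); print([c for c in caps(s) if c[0][1]<290]); save(s,"w7",f=1.4)
tool([.627,.3413,.13],[.627,.3413,.034])
E
```

```text
[(array([276.5, 175.9]), np.int32(76), array([0.6269, 0.3411, 0.054 ])), (array([358.4, 288.3]), np.int32(10), array([0.7505, 0.2191, 0.054 ]))]
t 16.85 press mm [161.1 424.2 188.7] world [0.6271 0.3191 0.1887] yaw 100.22 F [ 0. -0.  0.] gap 0.0375
tilt z [ 0.07  -0.034 -0.997]
goal [0.627  0.3413 0.13  ] tool mm [24.5  0.2 57.8]
goal [0.627  0.3413 0.034 ] tool mm [ 4.4 -6.1 95.7]
```

Request:
jog_arm:
  increments:
    - {"xyz": [22.5, 1.5, 0], "turn": 0, "fingers": 0.6}
    - {"xyz": [0, 0, 0], "turn": 0, "fingers": 0.6}
    - {"xyz": [1.2, -1.7, 35], "turn": 0, "fingers": 0.6}
    - {"xyz": [1.2, -1.7, 35], "turn": 0, "fingers": 0.6}
    - {"xyz": [0, 0, 0], "turn": 0, "fingers": 0.6}

```text
clock: 17.35
ee_pos: [0.629, 0.3325, 0.1191]
tool_rot: [0.644, 0.764, 0.01, 0.041]
ft_force: [-0.5, -0.4, -0.2]
finger_gap: 0.0348
```

```bash
python3 - <<'E'
from h import *
tool([.6285,.3405,.115],[.6285,.3405,.075],[.6285,.3405,.037])
E
```

```text
t 17.35 press mm [165.4 437.1 119.1] world [0.629  0.3325 0.1191] yaw 99.69 F [-0.5 -0.4 -0.2] gap 0.0348
tilt z [ 0.076 -0.037 -0.996]
goal [0.6285 0.3405 0.115 ] tool mm [8.1 0.6 3.8]
goal [0.6285 0.3405 0.075 ] tool mm [ 2.  -2.7 39.9]
goal [0.6285 0.3405 0.037 ] tool mm [ 1.9 -2.6 37.9]
```

Request:
jog_arm:
  increments:
    - {"xyz": [8, 0.6, 0], "turn": 0, "fingers": 0.6}
    - {"xyz": [0, 0, 0], "turn": 0, "fingers": 0.6}
    - {"xyz": [1, -1.5, 15], "turn": 0, "fingers": 0.6}
    - {"xyz": [1, -1.5, 15], "turn": 0, "fingers": 0.6}
    - {"xyz": [0, 0, 0], "turn": 0, "fingers": 0.6}

```text
clock: 17.85
ee_pos: [0.6298, 0.3402, 0.0928]
tool_rot: [0.646, 0.762, 0.013, 0.043]
ft_force: [-1.2, -0.2, -0.5]
finger_gap: 0.0348
```

```bash
python3 - <<'E'
from h import *
tool([.6285,.3405,.085],[.6285,.3405,.06],[.6285,.3405,.037])
E
```

```text
t 17.85 press mm [167.7 444.4  92.8] world [0.6298 0.3402 0.0928] yaw 99.49 F [-1.2 -0.2 -0.5] gap 0.0348
tilt z [ 0.082 -0.035 -0.996]
goal [0.6285 0.3405 0.085 ] tool mm [ 0.9 -1.8  7.6]
goal [0.6285 0.3405 0.06  ] tool mm [ 1.2 -1.9 24.9]
goal [0.6285 0.3405 0.037 ] tool mm [ 1.1 -1.7 22.9]
```

Request:
jog_arm:
  increments:
    - {"xyz": [0.6, -1.8, 6], "turn": 0, "fingers": 0.6}
    - {"xyz": [1, -1.8, 18], "turn": 0, "fingers": 0.6}
    - {"xyz": [1, -1.8, 16], "turn": 0, "fingers": 0.6}
    - {"xyz": [0, 0, 0], "turn": 0, "fingers": 0.6}

```text
clock: 18.25
ee_pos: [0.6269, 0.3404, 0.0485]
tool_rot: [0.645, 0.763, 0.013, 0.042]
ft_force: [-0.5, 0.1, 0.5]
finger_gap: 0.0348
```

```bash
python3 - <<'E'
from h import *
tool([.628,.3405,.037])
E
```

```text
t 18.25 press mm [164.8 445.2  48.5] world [0.6269 0.3404 0.0485] yaw 99.5 F [-0.5  0.1  0.5] gap 0.0348
tilt z [ 0.081 -0.035 -0.996]
goal [0.628  0.3405 0.037 ] tool mm [ 0.5  0.3 11.5]
```

Request:
jog_arm:
  increments:
    - {"xyz": [0.5, 0, 12], "turn": 0, "fingers": 0.6}
    - {"xyz": [0, 0, 0], "turn": 0, "fingers": 0.8}
    - {"xyz": [0, 0, 0], "turn": 0, "fingers": 1}
    - {"xyz": [0, 0, 0], "turn": 0, "fingers": 1}
    - {"xyz": [0, 0, 0], "turn": 0, "fingers": 1}

```text
clock: 18.75
ee_pos: [0.6283, 0.3408, 0.0359]
tool_rot: [0.646, 0.762, 0.013, 0.042]
ft_force: [-0.5, -0.6, -0.8]
finger_gap: 0.0255
```

```bash
python3 - <<'E'
from h import *
tool([.627,.3405,.15])
E
```

```text
t 18.75 press mm [166.3 445.3  35.9] world [0.6283 0.3408 0.0359] yaw 99.49 F [-0.5 -0.6 -0.8] gap 0.0255
tilt z [ 0.082 -0.035 -0.996]
goal [0.627  0.3405 0.15  ] tool mm [  -5.5    7.3 -113.7]
```

Request:
jog_arm:
  increments:
    - {"xyz": [-1, 1.3, -20], "turn": 0, "fingers": 1}
    - {"xyz": [-1.4, 1.9, -30], "turn": 0, "fingers": 1}
    - {"xyz": [-1.4, 1.9, -30], "turn": 0, "fingers": 1}
    - {"xyz": [-1.4, 1.9, -30], "turn": 0, "fingers": 1}
    - {"xyz": [0, 0, 0], "turn": 0, "fingers": 1}

```text
clock: 19.25
ee_pos: [0.6262, 0.3412, 0.1562]
tool_rot: [0.645, 0.763, 0.014, 0.042]
ft_force: [0.4, 0.3, -1.4]
finger_gap: 0.0255
```

```bash
python3 - <<'E'
from h import *
tool(wf(0,119,160))
E
```

```text
t 19.25 press mm [164.4 446.1 156.2] world [0.6262 0.3412 0.1562] yaw 99.55 F [ 0.4  0.3 -1.4] gap 0.0255
tilt z [ 0.082 -0.033 -0.996]
goal [ 0.5252 -0.0107  0.16  ] tool mm [-330.3 -157.9   -0.5]
```

Request:
jog_arm:
  increments:
    - {"xyz": [-30, -14, 0], "turn": -1, "fingers": 1}
    - {"xyz": [-38, -18, 0], "turn": 0, "fingers": 1}
    - {"xyz": [-38, -18, 0], "turn": 0, "fingers": 1}
    - {"xyz": [-38, -18, 0], "turn": 0, "fingers": 1}
    - {"xyz": [-38, -18, 0], "turn": 0, "fingers": 1}

```text
clock: 19.75
ee_pos: [0.5718, 0.1493, 0.1631]
tool_rot: [0.634, 0.772, 0.017, 0.042]
ft_force: [0.7, -0.8, -2.2]
finger_gap: 0.0254
```

Request:
jog_arm:
  increments:
    - {"xyz": [-38, -18, 0], "turn": 0, "fingers": 1}
    - {"xyz": [-38, -18, 0], "turn": 0, "fingers": 1}
    - {"xyz": [-38, -18, 0], "turn": 0, "fingers": 1}
    - {"xyz": [-10, -8, 0], "turn": 0, "fingers": 1}
    - {"xyz": [0, 0, 0], "turn": 0, "fingers": 1}

```text
clock: 20.25
ee_pos: [0.5314, 0.0036, 0.1672]
tool_rot: [0.637, 0.769, 0.016, 0.045]
ft_force: [-0.8, 1.1, 0.1]
finger_gap: 0.0254
```

```bash
python3 - <<'E'
from h import *
tool(wf(-.5,117.5,150),wf(-.5,117.5,75))
E
```

```text
t 20.25 press mm [  8.7 131.9 167.2] world [0.5314 0.0036 0.1672] yaw 100.75 F [-0.8  1.1  0.1] gap 0.0254
tilt z [ 0.089 -0.033 -0.995]
goal [ 0.525  -0.0122  0.15  ] tool mm [-13.5 -10.6  17. ]
goal [ 0.525  -0.0122  0.075 ] tool mm [ 3.7 -6.1 74.7]
```

Request:
jog_arm:
  increments:
    - {"xyz": [-13.5, -12, 0], "turn": 0, "fingers": 1}
    - {"xyz": [0, 0, 0], "turn": 0, "fingers": 1}
    - {"xyz": [2.2, -3.7, 45], "turn": 0, "fingers": 1}
    - {"xyz": [2.2, -3.7, 45], "turn": 0, "fingers": 1}
    - {"xyz": [0, 0, 0], "turn": 0, "fingers": 1}

```text
clock: 20.75
ee_pos: [0.526, -0.0064, 0.0788]
tool_rot: [0.635, 0.771, 0.018, 0.048]
ft_force: [0.1, 0.2, -1.1]
finger_gap: 0.0254
```

```bash
python3 - <<'E'
from h import *
tool(wf(-2,117.5,68),wf(-2,117.5,55))
E
```

```text
t 20.75 press mm [  1.6 123.   78.8] world [ 0.526  -0.0064  0.0788] yaw 101.04 F [ 0.1  0.2 -1.1] gap 0.0254
tilt z [ 0.098 -0.033 -0.995]
goal [ 0.5235 -0.0125  0.068 ] tool mm [-5.  -4.6 10.7]
goal [ 0.5235 -0.0125  0.055 ] tool mm [ 0.7 -1.2 12.9]
```

Request:
jog_arm:
  increments:
    - {"xyz": [-5.5, -4.5, 8], "turn": 0.3, "fingers": 1}
    - {"xyz": [0, 0, 0], "turn": 0, "fingers": 1}
    - {"xyz": [0, 0, 0], "turn": 0, "fingers": 1}

```text
clock: 21.05
ee_pos: [0.526, -0.0102, 0.0746]
tool_rot: [0.636, 0.77, 0.02, 0.049]
ft_force: [0.1, -0.5, -0.3]
finger_gap: 0.0253
```

```bash
python3 - <<'E'
from h import *
tool(wf(-2,117.5,55),wf(-2,117.5,42))
s=snapshot("side"); save(s,"s8",(270,370,180,260),8)
t=snapshot("top"); save(t,"t8",(245,345,215,295),8)
E
```

```text
t 21.05 press mm [  0.9 119.3  74.6] world [ 0.526  -0.0102  0.0746] yaw 100.93 F [ 0.1 -0.5 -0.3] gap 0.0253
tilt z [ 0.102 -0.032 -0.994]
goal [ 0.5235 -0.0125  0.055 ] tool mm [-0.8 -4.7 19.3]
goal [ 0.5235 -0.0125  0.042 ] tool mm [ 0.7 -1.2 12.9]
```

View pics/s8.png

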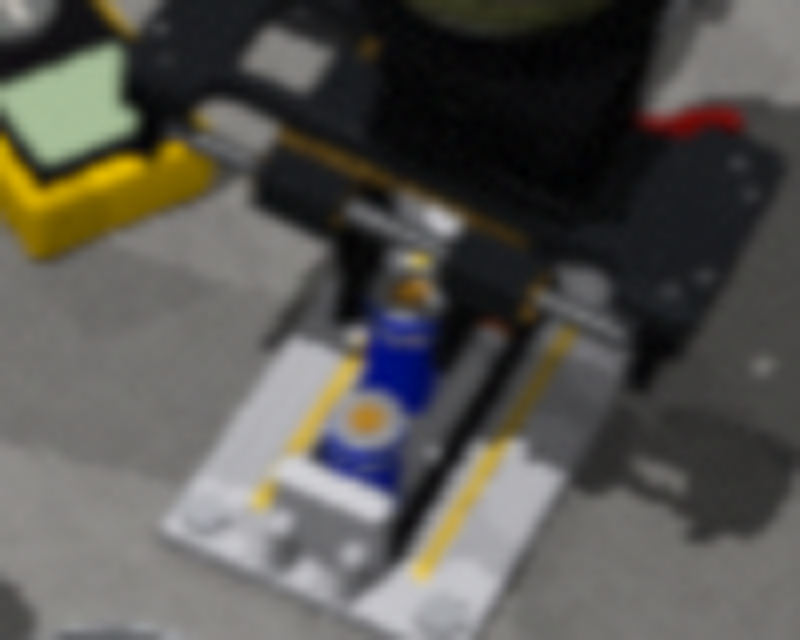

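Request:
jog_arm:
  increments:
    - {"xyz": [-0.8, -4, 8], "turn": 0, "fingers": 1}
    - {"xyz": [0, -1, 8], "turn": 0, "fingers": 1}
    - {"xyz": [0, 0, 0], "turn": 0, "fingers": 1}

```text
clock: 21.45
ee_pos: [0.5235, -0.0135, 0.0584]
tool_rot: [0.636, 0.77, 0.021, 0.051]
ft_force: [0.3, -0.6, -1.3]
finger_gap: 0.0252
```

```bash
python3 - <<'E'
from h import *
tool(wf(-2,117.5,55),wf(-2,117.5,42))
s=snapshot("side"); o=observe()
c=[x for x in caps(s) if 300<x[0][0]<340 and x[0][1]>200]; print(c)
R=Ro.from_quat(o["tool_rot"]); top=o["ee_pos"]-R.as_matrix()[:,2]*.018
print("pred cap if aligned w pads",proj(s,[top]))
P=blue(s,(290,345,195,250))
for y in range(P[:,1].min(),P[:,1].max()+1): r=P[P[:,1]==y,0]; print(y,r.min(),r.max(),end="; ") if len(r) else 0
a=np.linspace(0,2*np.pi,24)
for k in(.0,.012,.024):
    for nm,z in(("tilt",R.as_matrix()[:,2]),("vert",np.array([0,0,-1]))):
        C=o["ee_pos"]+z*k; q=proj(s,np.c_[C[0]+.013*np.cos(a),C[1]+.013*np.sin(a),np.full(24,C[2])]); print(k,nm,q[:,0].min().round(1),q[:,0].max().round(1),q[:,1].mean().round(1))
E
```

```text
t 21.45 press mm [ -2.2 116.5  58.4] world [ 0.5235 -0.0135  0.0584] yaw 100.87 F [ 0.3 -0.6 -1.3] gap 0.0252
tilt z [ 0.105 -0.033 -0.994]
goal [ 0.5235 -0.0125  0.055 ] tool mm [ 1.1 -0.1  3.3]
goal [ 0.5235 -0.0125  0.042 ] tool mm [ 0.7 -1.3 12.9]
[(array([315.5, 232. ]), np.int32(8), array([0.5215, 0.0149, 0.054 ]))]
pred cap if aligned w pads [[322.31260061 220.05558192]]
223 318 318; 224 318 325; 225 317 325; 226 316 325; 227 316 324; 228 318 324; 229 319 325; 230 320 325; 231 321 324; 232 321 324; 233 321 324; 234 321 323; 236 311 312; 237 311 318; 238 313 319; 239 316 319; 240 317 318; 0.0 tilt 316.5 326.4 223.9
0.0 vert 316.5 326.4 223.9
0.012 tilt 315.9 325.7 226.5
0.012 vert 316.2 326.0 226.8
0.024 tilt 315.4 325.1 229.0
0.024 vert 316.0 325.7 229.7
```

Request:
jog_arm:
  increments:
    - {"xyz": [0.8, -0.3, 6], "turn": 0, "fingers": 1}
    - {"xyz": [0.3, -0.6, 6], "turn": 0, "fingers": 1}
    - {"xyz": [0.3, -0.4, 4], "turn": 0, "fingers": 1}
    - {"xyz": [0, 0, 0], "turn": 0, "fingers": 1}

```text
clock: 21.9
ee_pos: [0.5244, -0.0126, 0.0416]
tool_rot: [0.636, 0.77, 0.021, 0.051]
ft_force: [0.4, 0.1, 2.7]
finger_gap: 0.0258
```

```bash
python3 - <<'E'
from h import *
tool(wf(-2,117.5,42))
E
```

```text
t 21.9 press mm [ -1.2 117.2  41.6] world [ 0.5244 -0.0126  0.0416] yaw 100.88 F [0.4 0.1 2.7] gap 0.0258
tilt z [ 0.106 -0.033 -0.994]
goal [ 0.5235 -0.0125  0.042 ] tool mm [ 0.3 -0.8 -0.5]
```

Request:
jog_arm:
  increments:
    - {"xyz": [0, 0, 0], "turn": 0, "fingers": 0.55}
    - {"xyz": [0, 0, 0], "turn": 0, "fingers": 0.55}
    - {"xyz": [-1, 2, -20], "turn": 0, "fingers": 0.55}
    - {"xyz": [-2, 4, -40], "turn": 0, "fingers": 0.5}
    - {"xyz": [-2, 4, -45], "turn": 0, "fingers": 0.4}

```text
clock: 22.4
ee_pos: [0.52, -0.0118, 0.1444]
tool_rot: [0.636, 0.77, 0.019, 0.046]
ft_force: [1.5, -1.0, 0.4]
finger_gap: 0.0457
```

```bash
python3 - <<'E'
from h import *
tool(wf(0,-140,150))
s=snapshot("side"); save(s,"s9",(270,370,180,260),8); print([c for c in caps(s) if 300<c[0][0]<340 and c[0][1]>200]); print(proj(s,[wf(0,148,60),wf(0,118,60)]))
E
```

```text
t 22.4 press mm [ -5.3 118.8 144.4] world [ 0.52   -0.0118  0.1444] yaw 100.94 F [ 1.5 -1.   0.4] gap 0.0457
tilt z [ 0.094 -0.03  -0.995]
goal [ 0.5731 -0.2652  0.15  ] tool mm [-258.8    4.     7. ]
[(array([320.5, 224. ]), np.int32(8), array([ 0.5277, -0.0153,  0.054 ])), (array([315.5, 232. ]), np.int32(8), array([0.5215, 0.0149, 0.054 ]))]
[[315.48516505 231.53698804]
 [320.51729458 223.78222017]]
```

View pics/s9.png

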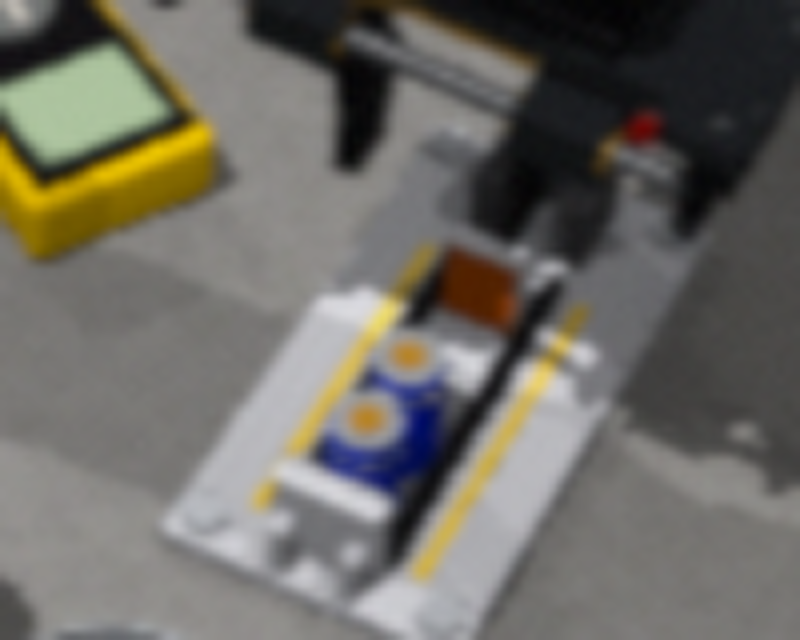

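Both cells stand in the channel, caps at (407,355) and (367,420) in the crop, within about 0.5 px of their predicted places. The plate is clear of them. Back to the knob.

Request:
jog_arm:
  increments:
    - {"xyz": [-30, 0.5, -5], "turn": 0, "fingers": 0.3}
    - {"xyz": [-38, 0.5, 0], "turn": 0, "fingers": 0.3}
    - {"xyz": [-38, 0.5, 0], "turn": 0, "fingers": 0.3}
    - {"xyz": [-38, 0.5, 0], "turn": 0, "fingers": 0.3}
    - {"xyz": [-38, 0.5, 0], "turn": 0, "fingers": 0.3}

```text
clock: 22.95
ee_pos: [0.5638, -0.1883, 0.1734]
tool_rot: [0.631, 0.774, 0.023, 0.055]
ft_force: [1.1, 0.7, 0.3]
finger_gap: 0.0607
```

Request:
jog_arm:
  increments:
    - {"xyz": [-38, 0.5, 0], "turn": 0, "fingers": 0.3}
    - {"xyz": [-30, 0.5, 0], "turn": 0, "fingers": 0.3}
    - {"xyz": [0, 0, 0], "turn": 0, "fingers": 0.3}
    - {"xyz": [0, 0, 0], "turn": 0, "fingers": 0.3}

```text
clock: 23.35
ee_pos: [0.5777, -0.2642, 0.1768]
tool_rot: [0.634, 0.771, 0.022, 0.055]
ft_force: [-0.5, 1.1, 0.1]
finger_gap: 0.0612
```

```bash
python3 - <<'E'
from h import *
tool(wf(0,-140,150),wf(0,-140,50),wf(0,-140,12))
E
```

```text
t 23.35 press mm [   4.7 -139.9  176.8] world [ 0.5777 -0.2642  0.1768] yaw 101.15 F [-0.5  1.1  0.1] gap 0.0612
tilt z [ 0.113 -0.035 -0.993]
goal [ 0.5731 -0.2652  0.15  ] tool mm [ 1.5 -7.5 26.2]
goal [ 0.5731 -0.2652  0.05  ] tool mm [  5.7 -10.4  99.3]
goal [ 0.5731 -0.2652  0.012 ] tool mm [ 2.1 -3.9 37.7]
```

Request:
jog_arm:
  increments:
    - {"xyz": [2, -7, 40], "turn": 0, "fingers": 0.3}
    - {"xyz": [2.2, -5, 40], "turn": 0, "fingers": 0.3}
    - {"xyz": [2.2, -5, 40], "turn": 0, "fingers": 0.3}
    - {"xyz": [1.2, -3, 25], "turn": 0, "fingers": 0.3}
    - {"xyz": [0, 0, 0], "turn": 0, "fingers": 0.3}

```text
clock: 23.85
ee_pos: [0.5748, -0.2604, 0.0282]
tool_rot: [0.632, 0.773, 0.023, 0.057]
ft_force: [-0.9, 0.2, -0.4]
finger_gap: 0.061
```

```bash
python3 - <<'E'
from h import *
tool(wf(0,-140,12))
E
```

```text
t 23.85 press mm [   2.5 -135.6   28.2] world [ 0.5748 -0.2604  0.0282] yaw 101.48 F [-0.9  0.2 -0.4] gap 0.061
tilt z [ 0.117 -0.035 -0.992]
goal [ 0.5731 -0.2652  0.012 ] tool mm [-3.4 -4.3 16.1]
```

Request:
jog_arm:
  increments:
    - {"xyz": [-3.4, -2.5, 14], "turn": 0.5, "fingers": 0.4}
    - {"xyz": [0, 0, 0], "turn": 0, "fingers": 0.7}
    - {"xyz": [0, 0, 0], "turn": 0, "fingers": 1}
    - {"xyz": [0, 0, 0], "turn": 0, "fingers": 1}
    - {"xyz": [0, 0, 0], "turn": 0, "fingers": 1}

```text
clock: 24.35
ee_pos: [0.5758, -0.2645, 0.018]
tool_rot: [0.635, 0.77, 0.023, 0.058]
ft_force: [-13.8, -0.5, 1.9]
finger_gap: 0.0291
```

```bash
python3 - <<'E'
from h import *
tool(wf(0,-86,12))
E
```

```text
t 24.35 press mm [   2.8 -139.8   18. ] world [ 0.5758 -0.2645  0.018 ] yaw 101.02 F [-13.8  -0.5   1.9] gap 0.0291
tilt z [ 0.119 -0.038 -0.992]
goal [ 0.5631 -0.2121  0.012 ] tool mm [54.1 -2.9  2.5]
```

Request:
jog_arm:
  increments:
    - {"xyz": [6, 0, -0.4], "turn": 0, "fingers": 1}
    - {"xyz": [12, 0, -0.7], "turn": 0, "fingers": 1}
    - {"xyz": [12, 0, -0.7], "turn": 0, "fingers": 1}
    - {"xyz": [10, 0, -0.6], "turn": 0, "fingers": 1}
    - {"xyz": [2, 0, 0], "turn": 0, "fingers": 1}

```text
clock: 24.85
ee_pos: [0.5665, -0.2249, 0.0179]
tool_rot: [0.636, 0.769, 0.022, 0.059]
ft_force: [2.1, -1.9, -7.8]
finger_gap: 0.0254
```

```bash
python3 - <<'E'
from h import *
tool(wf(0,-86,17)); s=snapshot("side"); print([c for c in caps(s) if 300<c[0][0]<340 and c[0][1]>200]); save(s,"s10",(270,370,180,260),8)
E
```

```text
t 24.85 press mm [  0.9 -99.2  17.9] world [ 0.5665 -0.2249  0.0179] yaw 100.83 F [ 2.1 -1.9 -7.8] gap 0.0254
tilt z [ 0.12  -0.041 -0.992]
goal [ 0.5631 -0.2121  0.017 ] tool mm [13.3 -1.  -0. ]
[(array([320.5, 224. ]), np.int32(8), array([ 0.5277, -0.0153,  0.054 ])), (array([315.5, 232. ]), np.int32(8), array([0.5215, 0.0149, 0.054 ]))]
```

Request:
jog_arm:
  increments:
    - {"xyz": [4, 0, 0], "turn": 0, "fingers": 1}
    - {"xyz": [4, 0, 0], "turn": 0, "fingers": 1}
    - {"xyz": [3, 0, 0], "turn": 0, "fingers": 1}
    - {"xyz": [3, 0, 0], "turn": 0, "fingers": 1}
    - {"xyz": [2, 0, 0], "turn": 0, "fingers": 1}

```text
clock: 25.4
ee_pos: [0.5639, -0.2111, 0.0179]
tool_rot: [0.637, 0.768, 0.022, 0.061]
ft_force: [1.1, -3.6, -2.6]
finger_gap: 0.025
```

```bash
python3 - <<'E'
from h import *
tool(wf(0,-86,17)); s=snapshot("side"); print([c for c in caps(s) if 300<c[0][0]<340 and c[0][1]>200]); save(s,"s11",(270,370,180,260),8)
print(proj(s,[wf(0,152,60),wf(0,126,60)]))
E
```

```text
t 25.4 press mm [  0.9 -85.2  17.9] world [ 0.5639 -0.2111  0.0179] yaw 100.69 F [ 1.1 -3.6 -2.6] gap 0.025
tilt z [ 0.121 -0.044 -0.992]
goal [ 0.5631 -0.2121  0.017 ] tool mm [-0.8 -1.   0.8]
[(array([319.9, 225.1]), np.int32(8), array([ 0.5266, -0.0111,  0.054 ])), (array([315.5, 232. ]), np.int32(8), array([0.5215, 0.0149, 0.054 ]))]
[[314.80182091 232.58988921]
 [319.19122057 225.82597789]]
```

View pics/s11.png

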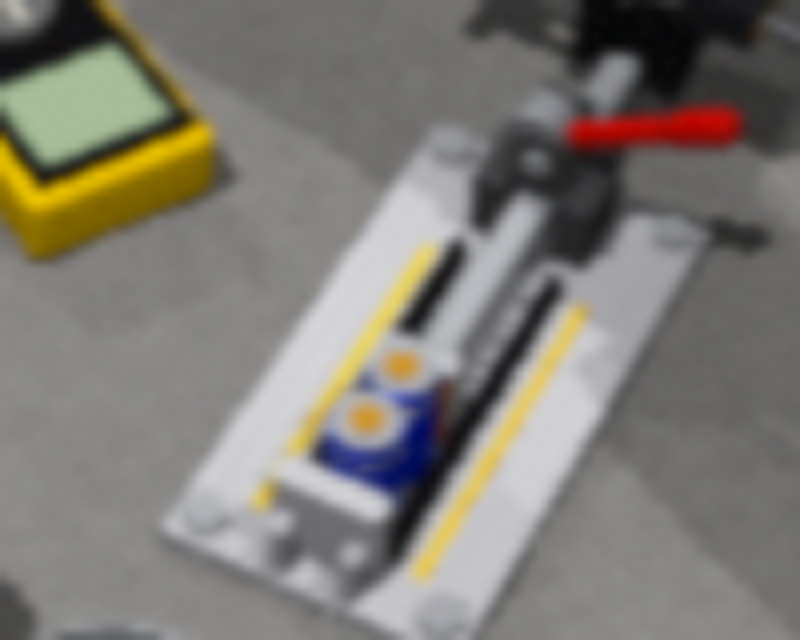

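The crop shows the plate against the nearer cell (cap at (403,367)) and the pair almost touching. There is still a small gap at the end plate, so I push on until it stalls.

Request:
jog_arm:
  increments:
    - {"xyz": [3, 0, 0], "turn": 0, "fingers": 1}
    - {"xyz": [3, 0, 0], "turn": 0, "fingers": 1}
    - {"xyz": [3, 0, 0], "turn": 0, "fingers": 1}

```text
clock: 25.75
ee_pos: [0.5634, -0.2087, 0.018]
tool_rot: [0.638, 0.767, 0.02, 0.065]
ft_force: [8.2, -12.6, -12.1]
finger_gap: 0.0253
```

```bash
python3 - <<'E'
from h import *
st(); s=snapshot("side"); print([c for c in caps(s) if 300<c[0][0]<340 and c[0][1]>200])
E
```

```text
t 25.75 press mm [  0.9 -82.7  18. ] world [ 0.5634 -0.2087  0.018 ] yaw 100.45 F [  8.2 -12.6 -12.1] gap 0.0253
[(array([319.5, 226. ]), np.int32(8), array([ 0.5256, -0.0081,  0.054 ])), (array([315. , 232.5]), np.int32(6), array([0.5215, 0.0171, 0.054 ]))]
```

The push stalls at about 13 N, and the cap pixels match a tight row within 0.5 px. I let go of the knob and turn back toward the lever.

Request:
jog_arm:
  increments:
    - {"xyz": [0, 0, 0], "turn": 0, "fingers": 0.4}
    - {"xyz": [0, 0, 0], "turn": 0, "fingers": 0.4}
    - {"xyz": [-1, 3, -35], "turn": 0, "fingers": 0.4}
    - {"xyz": [-2, 5, -48], "turn": 0, "fingers": 0.4}
    - {"xyz": [-2, 5, -48], "turn": 8.5, "fingers": 0.4}

```text
clock: 26.3
ee_pos: [0.5572, -0.2001, 0.1469]
tool_rot: [0.693, 0.718, 0.025, 0.056]
ft_force: [0.3, -0.9, 1.1]
finger_gap: 0.0508
```

Request:
jog_arm:
  increments:
    - {"xyz": [0, 0, 0], "turn": 8.59, "fingers": 0.5}
    - {"xyz": [0, 0, 0], "turn": 8.59, "fingers": 0.5}
    - {"xyz": [0, 0, 0], "turn": 8.59, "fingers": 0.5}
    - {"xyz": [0, 0, 0], "turn": 8.59, "fingers": 0.5}
    - {"xyz": [0, 0, 0], "turn": 8.59, "fingers": 0.5}

```text
clock: 26.8
ee_pos: [0.5628, -0.1948, 0.1579]
tool_rot: [0.909, 0.412, 0.05, 0.047]
ft_force: [0.1, -1.0, -0.4]
finger_gap: 0.0438
```

Request:
jog_arm:
  increments:
    - {"xyz": [0, 0, 0], "turn": 8.59, "fingers": 0.5}
    - {"xyz": [0, 0, 0], "turn": 8.59, "fingers": 0.5}
    - {"xyz": [0, 0, 0], "turn": 8.59, "fingers": 0.5}
    - {"xyz": [0, 0, 0], "turn": 8.59, "fingers": 0.5}
    - {"xyz": [0, 0, 0], "turn": 0, "fingers": 0.5}

```text
clock: 27.3
ee_pos: [0.564, -0.1884, 0.1591]
tool_rot: [0.99, 0.125, 0.063, 0.028]
ft_force: [-0.6, 0.2, -0.7]
finger_gap: 0.0437
```

```bash
python3 - <<'E'
from h import *
tool(wf(-50,0,150),wf(-50,0,66)); print(observe()["joints"].round(2))
s=snapshot("side"); print([c for c in caps(s) if 300<c[0][0]<340 and c[0][1]>200])
E
```

```text
t 27.3 press mm [  5.2 -62.8 159.1] world [ 0.564  -0.1884  0.1591] yaw 14.36 F [-0.6  0.2 -0.7] gap 0.0437
tilt z [ 0.131 -0.039 -0.991]
goal [ 0.4981 -0.1368  0.15  ] tool mm [-51.5 -66.5  -1.6]
goal [ 0.4981 -0.1368  0.066 ] tool mm [-9.9 -5.9 83.2]
[ 0.66  0.25 -0.48  1.74  0.14  1.05 -1.18]
[(array([319.6, 225.9]), np.int32(7), array([ 0.5258, -0.0086,  0.054 ])), (array([315. , 232.5]), np.int32(6), array([0.5215, 0.0171, 0.054 ]))]
```

Request:
jog_arm:
  increments:
    - {"xyz": [-24, -33, 0], "turn": 3.7, "fingers": 0.5}
    - {"xyz": [-24, -33, 0], "turn": 0, "fingers": 0.5}
    - {"xyz": [0, 0, 0], "turn": 0, "fingers": 0.5}
    - {"xyz": [0, 0, 0], "turn": 0, "fingers": 0.5}

```text
clock: 27.75
ee_pos: [0.5012, -0.1314, 0.1479]
tool_rot: [0.992, 0.104, 0.063, 0.026]
ft_force: [-0.2, -0.4, 0.1]
finger_gap: 0.0437
```

```bash
python3 - <<'E'
from h import *
tool(wf(-47.7,-1,110),wf(-47.7,-1,66))
s=snapshot("side"); save(s,"s12",(270,370,160,260),6)
h=cv2.cvtColor(s["img"],cv2.COLOR_RGB2HSV).astype(int);H,S,V=h[...,0],h[...,1],h[...,2]
for c,q in blobs(((H<5)|(H>175))&(S>150)&(V>80),8)[0]: print(c,q)
print(proj(s,[wf(-50.2,0,84.1)]))
E
```

```text
t 27.75 press mm [-45.9   4.7 147.9] world [ 0.5012 -0.1314  0.1479] yaw 12.0 F [-0.2 -0.4  0.1] gap 0.0437
tilt z [ 0.131 -0.038 -0.991]
goal [ 0.5005 -0.1374  0.11  ] tool mm [-6.4  3.3 37.7]
goal [ 0.5005 -0.1374  0.066 ] tool mm [-5.3 -2.8 43.6]
[269.33333333 169.11111111] [268 168   4   3   9]
[256.66666667 173.88888889] [255 173   4   3   9]
[350.97368421 195.86842105] [341 194  21   5  76]
[[356.69914558 195.77517743]]
```

Request:
jog_arm:
  increments:
    - {"xyz": [-6, 4, 25], "turn": 1.3, "fingers": 0.5}
    - {"xyz": [0, 0, 0], "turn": 0, "fingers": 0.5}
    - {"xyz": [-2.5, -1.3, 25], "turn": 0, "fingers": 0.5}
    - {"xyz": [-2.5, -1.3, 25], "turn": 0, "fingers": 0.5}
    - {"xyz": [0, 0, 0], "turn": 0, "fingers": 0.5}

```text
clock: 28.3
ee_pos: [0.5057, -0.1392, 0.0745]
tool_rot: [0.993, 0.097, 0.066, 0.025]
ft_force: [-0.5, -0.3, -0.1]
finger_gap: 0.0432
```

```bash
python3 - <<'E'
from h import *
tool(wf(-47.7,-1,66))
E
```

```text
t 28.3 press mm [-42.9  -3.8  74.5] world [ 0.5057 -0.1392  0.0745] yaw 11.13 F [-0.5 -0.3 -0.1] gap 0.0432
tilt z [ 0.136 -0.037 -0.99 ]
goal [ 0.5005 -0.1374  0.066 ] tool mm [-5.8 -3.3  7.6]
```

Request:
jog_arm:
  increments:
    - {"xyz": [-5.8, -3.3, 7.6], "turn": 0, "fingers": 0.6}
    - {"xyz": [0, 0, 0], "turn": 0, "fingers": 0.8}
    - {"xyz": [0, 0, 0], "turn": 0, "fingers": 1}
    - {"xyz": [0, 0, 0], "turn": 0, "fingers": 1}
    - {"xyz": [0, 0, 0], "turn": 0, "fingers": 1}

```text
clock: 28.8
ee_pos: [0.5033, -0.1378, 0.0704]
tool_rot: [0.993, 0.098, 0.068, 0.026]
ft_force: [-0.3, 3.4, -0.7]
finger_gap: 0.0118
```

```bash
cat >> h.py <<'E'
def lev(angs):
    o=st(); R=Ro.from_quat(o["tool_rot"]); z=R.as_matrix()[:,2]; g=o["ee_pos"]-.019*z
    p=pf(g); print("grasp press",p.round(1),"elev deg",np.degrees(np.arctan2(p[2]*1-55.1,p[0])).round(1),"r",np.hypot(p[0],p[2]-55.1).round(1))
    for a in angs:
        A=np.radians(a); q=wf(58*np.cos(A),p[1]*0-1,55.1+58*np.sin(A)); print(a,(R.inv().apply(q-g)*1000).round(1)); g=q
E
python3 - <<'E'
from h import *
lev([138,126,114,102,90])
E
```

```text
t 28.8 press mm [-45.   -1.9  70.4] world [ 0.5033 -0.1378  0.0704] yaw 11.25 F [-0.3  3.4 -0.7] gap 0.0118
grasp press [-47.5  -0.7  89.2] elev deg 144.3 r 58.5
138 [ 5.   0.7 -4. ]
126 [10.   0.6 -6.8]
114 [11.2  0.5 -4.6]
102 [11.9  0.3 -2.2]
90 [12.1  0.2  0.3]
```

Request:
jog_arm:
  increments:
    - {"xyz": [5, 0.4, -4.5], "turn": 0, "fingers": 1}
    - {"xyz": [10, 0.3, -6.8], "turn": 0, "fingers": 1}
    - {"xyz": [11.2, 0.3, -4.6], "turn": 0, "fingers": 1}
    - {"xyz": [11.9, 0.2, -2.2], "turn": 0, "fingers": 1}
    - {"xyz": [12.1, 0.2, 0.3], "turn": 0, "fingers": 1}

```text
clock: 29.3
ee_pos: [0.5452, -0.1299, 0.0963]
tool_rot: [0.993, 0.096, 0.061, 0.026]
ft_force: [-6.6, 2.5, 8.1]
finger_gap: 0.0115
```

```bash
python3 - <<'E'
from h import *
lev([82,70,58,46,34])
E
```

```text
t 29.3 press mm [-2.4 -1.9 96.3] world [ 0.5452 -0.1299  0.0963] yaw 11.05 F [-6.6  2.5  8.1] gap 0.0115
grasp press [ -4.6  -0.7 115.1] elev deg 94.4 r 60.2
82 [12.3  0.1  4.1]
70 [11.3 -0.2  4.3]
58 [10.2 -0.3  6.5]
46 [ 8.6 -0.4  8.5]
34 [ 6.7 -0.6 10.1]
```

Request:
jog_arm:
  increments:
    - {"xyz": [12.3, 0, 3.5], "turn": 0, "fingers": 1}
    - {"xyz": [11.5, 0, 4.3], "turn": 0, "fingers": 1}
    - {"xyz": [10.5, 0, 6.5], "turn": 0, "fingers": 1}
    - {"xyz": [9, -0.2, 8.5], "turn": 0, "fingers": 1}
    - {"xyz": [7, -0.3, 10], "turn": 0, "fingers": 1}

```text
clock: 29.8
ee_pos: [0.6046, -0.1197, 0.0756]
tool_rot: [0.993, 0.096, 0.063, 0.028]
ft_force: [-5.0, 1.0, 5.4]
finger_gap: 0.0107
```

```bash
python3 - <<'E'
from h import *
lev([28,18,8,4])
E
```

```text
t 29.8 press mm [57.9 -2.9 75.6] world [ 0.6046 -0.1197  0.0756] yaw 11.03 F [-5.   1.   5.4] gap 0.0107
grasp press [55.6 -1.6 94.4] elev deg 35.3 r 68.1
28 [-5.8 -1.4 11.4]
18 [ 2.8 -0.6  9.7]
8 [ 1.1 -0.7 10. ]
4 [-0.1 -0.3  4. ]
```

Request:
jog_arm:
  increments:
    - {"xyz": [-5.8, -1, 11], "turn": 0, "fingers": 1}
    - {"xyz": [2, -0.5, 10], "turn": 0, "fingers": 1}
    - {"xyz": [0.5, -0.5, 10], "turn": 0, "fingers": 1}

```text
clock: 30.1
ee_pos: [0.6191, -0.1172, 0.0516]
tool_rot: [0.992, 0.097, 0.076, 0.028]
ft_force: [1.1, 1.5, 4.3]
finger_gap: 0.0098
```

```bash
python3 - <<'E'
from h import *
lev([4])
s=snapshot("side"); save(s,"s13",(270,370,160,260),6); print([c for c in caps(s) if 300<c[0][0]<340 and c[0][1]>200])
E
```

```text
t 30.1 press mm [72.6 -3.1 51.6] world [ 0.6191 -0.1172  0.0516] yaw 11.18 F [1.1 1.5 4.3] gap 0.0098
grasp press [69.8 -1.7 70.3] elev deg 12.3 r 71.5
4 [-13.4  -1.6   9.2]
[(array([319.5, 226. ]), np.int32(8), array([ 0.5256, -0.0081,  0.054 ])), (array([315. , 232.5]), np.int32(6), array([0.5215, 0.0171, 0.054 ]))]
```

View pics/s13.png

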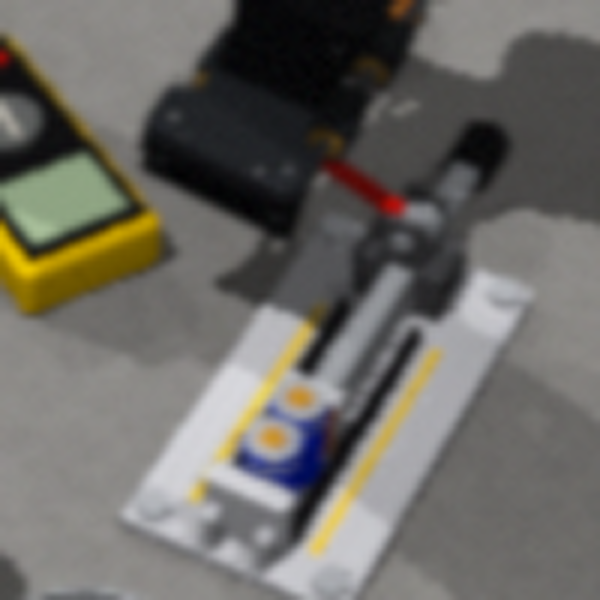

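The lever has swung over to the far side, with red at (365,185) between the fingers. The row is still tight and upright. I press down a little more and let go.

Request:
jog_arm:
  increments:
    - {"xyz": [-4, -0.5, 6], "turn": 0, "fingers": 1}
    - {"xyz": [-3, 0, 4], "turn": 0, "fingers": 1}
    - {"xyz": [0, 0, 0], "turn": 0, "fingers": 0.5}
    - {"xyz": [0, 0, 0], "turn": 0, "fingers": 0.5}
    - {"xyz": [0, 0, 0], "turn": 0, "fingers": 0.5}

```text
clock: 30.65
ee_pos: [0.6218, -0.1169, 0.041]
tool_rot: [0.991, 0.098, 0.083, 0.028]
ft_force: [-0.5, 0.3, 0.3]
finger_gap: 0.027
```

```bash
python3 - <<'E'
from h import *
lev([4]); tool(wf(72,0,120))
E
```

```text
t 30.65 press mm [75.3 -3.2 41. ] world [ 0.6218 -0.1169  0.041 ] yaw 11.3 F [-0.5  0.3  0.3] gap 0.027
grasp press [72.3 -1.9 59.7] elev deg 3.6 r 72.4
4 [-14.3  -1.   -1.8]
t 30.65 press mm [75.3 -3.2 41. ] world [ 0.6218 -0.1169  0.041 ] yaw 11.3 F [-0.5  0.3  0.3] gap 0.027
tilt z [ 0.17  -0.04  -0.985]
goal [ 0.618  -0.1143  0.12  ] tool mm [  9.3   2.4 -78.6]
```

Request:
jog_arm:
  increments:
    - {"xyz": [0, 0, 0], "turn": 0, "fingers": 0.5}
    - {"xyz": [3, 0, -25], "turn": 0, "fingers": 0.5}
    - {"xyz": [5, 0, -45], "turn": 0, "fingers": 0.5}
    - {"xyz": [5, 0, -45], "turn": 0, "fingers": 0.5}
    - {"xyz": [20, 20, -40], "turn": 0, "fingers": 0.5}

```text
clock: 31.15
ee_pos: [0.6249, -0.122, 0.196]
tool_rot: [0.992, 0.099, 0.074, 0.026]
ft_force: [2.0, -0.4, -0.6]
finger_gap: 0.0433
```

```bash
python3 - <<'E'
from h import *
st(); s=snapshot("side"); print([c for c in caps(s) if 300<c[0][0]<340 and c[0][1]>200]); save(s,"s14",(250,370,160,270),5.4)
h=cv2.cvtColor(s["img"],cv2.COLOR_RGB2HSV).astype(int);H,S,V=h[...,0],h[...,1],h[...,2]
for c,q in blobs(((H<5)|(H>175))&(S>150)&(V>80),8)[0]: print(c,q)
print("clamped grip at",proj(s,[wf(57.8,0,60.2),wf(66,0,61),wf(15,0,56.4)]), "20deg",proj(s,[wf(54.5,0,75)]))
t=snapshot("top"); save(t,"t14",f=1.4)
E
```

```text
t 31.15 press mm [ 77.4  -8.8 196. ] world [ 0.6249 -0.122   0.196 ] yaw 11.41 F [ 2.  -0.4 -0.6] gap 0.0433
[(array([319.6, 225.9]), np.int32(7), array([ 0.5258, -0.0086,  0.054 ])), (array([315. , 232.5]), np.int32(6), array([0.5215, 0.0171, 0.054 ]))]
[325.50588235 190.47058824] [316 185  21  11  85]
clamped grip at [[320.14348565 188.42078516]
 [317.55610372 187.23737279]
 [333.81177929 194.57564288]] 20deg [[321.53704626 185.08737998]]
```

View pics/s14.png

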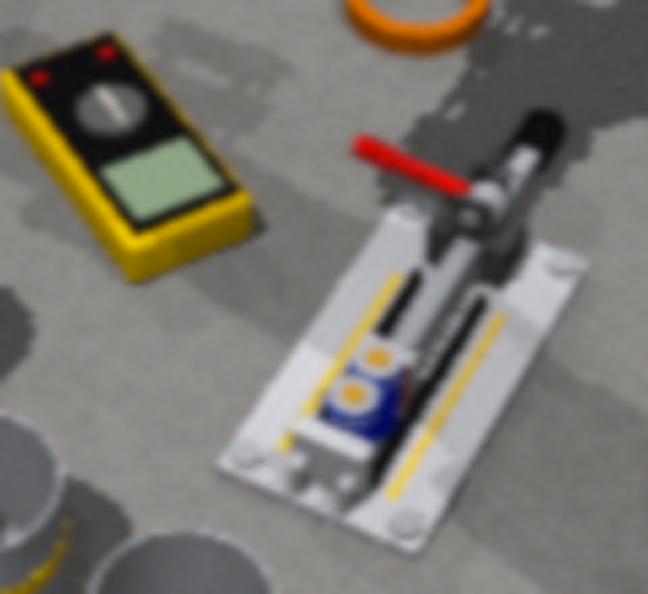

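The lever blob is back at its starting clamped pixels (centroid (325.5,190.5), originally (325.4,190.7)), and the caps are 26.1 mm apart. One last look for the cans and bystanders.

View pics/t14.png

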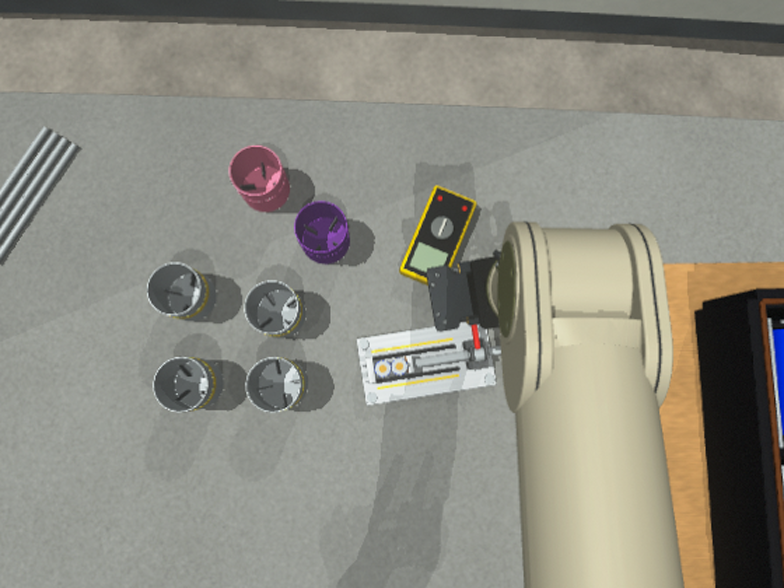

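All four cans stand upright and empty. Both cells are in the press, at (383,369) and (400,366), and the gripper is clear.

```bash
python3 -c "
from h import *
st(); print(sign_off())"
```

```text
t 31.25 press mm [ 81.7 -14.5 201.4] world [ 0.6302 -0.1268  0.2014] yaw 11.09 F [ 0.4 -0.2 -0.4] gap 0.0433
the job is handed in; nothing more can be done
None
```

I loaded the press with the two cells that were present and handed the job in at 31 s; it reported no verdict. I opened the lever, drew the plate back about 66 mm, and stood both cells in the channel. Then I pushed the plate up until it stalled at about 13 N and swung the lever back over to its stop.

**Last checks, after letting go:**
- **Cells:** both stand upright, 26.1 mm apart. Their caps are within 0.5 px of where a row tight against the end plate should appear.
- **Pressure plate:** I judged its contact with the nearer cell by the stall and the image, and did not measure it.
- **Lever:** its image blob is within about 0.2 px of its clamped position at the start.
- **Cans, multimeter and tape roll:** all four cans stand upright and empty. The multimeter looks undisturbed. The tape roll was only partly in the last view, but nothing went near it.
- **Gripper:** it is clear of everything.

**What did not go as planned:**
- **Tool tilt:** it drifted to about 10° over the run, because the jog has no tilt command. I corrected the moves for it.
- **Lever grip:** it slid about 13 mm toward the lever's tip during closing, but the lever still reached its stop.

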